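# Set and lock the register stop of a tile stencilling jig, then snap its frame shut

## Robot

A 7-joint arm with a two-finger parallel gripper is mounted at the origin on the work surface; the furniture and walls round the work are solid. World frame = base frame: x ahead of the robot, y to its left, z up, the work surface at z = 0. Lengths are in m, angles in rad, forces in N, time in s.
With the tool pointing down it reaches from about 0.375 to 0.925 m from the base axis. Payload 3.1 kg.
Tool frame: the origin (TCP) lies at the centre of the arm's flange, where the gripper is bolted on; the fingertips stand 173 mm ahead of it and the grasp point (between the pads) lies 155 mm ahead of it; z points along the fingers, y is the direction in which the jaws open and shut (so a half turn about z gives the same grasp; the last joint's range is limited). The gripper opens to 85 mm and grips with 20 to 120 N. Pads are 22 mm wide; open, the fingers measure 114 mm over their backs; the gripper's body (76 mm by 85 mm) begins 54 mm behind the grasp point. The pads swing forward as they close: fully open they stand 13 mm farther back than shut.
Start: joints at [1.218, 0.383, 0.044, 1.598, -0.018, 1.161, -0.05], TCP at [0.164, -0.629, 0.405] pointing down, gripper open.
Joint ranges: [-2.61, 2.61], [-0.41, 2.15], [-1.48, 1.57], [0, 2.5], [-1.57, 4.71], [0.05, 1.97], [-2.85, 2.85]. Speed limits (rad/s): [2.79, 2.79, 3.14, 3.14, 3.14, 3.14, 3.14].

## Interface

Orientations are given as a unit quaternion [x, y, z, w].
In Python, from bench import sensors, eyes, arm gives the robot as it stands.
- The arm moves only by the tool carry_out, never from a script. Its argument "series" is a list of rows, each a list of 4 numbers: the shift along the tool's x, y, z in m, then the turn about the tool's z in degrees. In form: [[tx, ty, tz, spin], ...]. A call has 1 to 12 rows; each row shifts and turns the commanded pose from where the row before left it, along the tool's axes as they then stand; what a row does not reach is not made up. A row lasts 1/12 s, in which the tool goes at most 41.7 mm and 7.16 degrees, less where a joint would pass 70% of its speed; a pose out of reach is approached as far as the arm can. A call with a gripper value outside its range is refused whole. "fingers" is the opening, from 0 (shut) to 1 (fully open), set as the call begins (left out, the last holds). The fingers move at their own pace and stop on an object; "squeeze" is the grip in N (left out, the last holds). Time passes only in rows, so rows that do not move let the fingers close. It gives the time, the measured TCP pose, the force and the opening at its end, in the units of the state.
- sensors.observe(): the state, without advancing time (a new reading comes with each control period).
- eyes.read_camera(name): name is "scene" or "side" or "wrist"; returns a dict with "color" (480x640x3 uint8, red, green, blue), "intrinsics" (3x3 intrinsics, pixels), "R" (3x3) and "t" (3): a world point X has camera coordinates R X + t. Camera axes: x right, y down, z forward; pixel columns grow to the right and rows downward; lengths in m; the calibration is good to about 2 mm. A picture is of the moment at which its call begins. There is no depth.
- arm.close_job(): hands the job in, once; it reports no verdict.
The state is a dict: "time_s": time; "joint_pos": joint angles; "joint_velocities": joint speeds; "joint_torque": joint torques, N m; "ee_pos": TCP position; "tcp_rot": TCP orientation; "contact_force": force on the tool from outside, world axes, zero at the start; "wrist_torque": the same for the moment, N m; "grip_width": finger opening in m.
Only numpy, scipy, OpenCV 4.12 (cv2) and the standard library are available. Lean on these libraries where they do the work, as an engineer would, in place of code of your own. Each camera call takes 0.05 s, during which the arm holds its last target.

## Task

Get the stencilling jig ready for printing: with its black knob, slide the slotted stop plate so that it pushes the loose tile along, until the plate's straight edge lies on the pencil line with the tile still against it. Then swing the clamp lever clockwise until it is tight, and last press the hinged stencil frame down until it snaps fully shut past its catch. Leave the striped cup, the brush pot and the green rib where they stand.

Things in the scene. Friction and masses are not known exactly. Their poses are not given: they have to be found in the camera images.
- jig: fixed plywood jig 260 x 335 x 18 mm. Jig axes: x away from the robot, y left, z up, turned about 0.6 rad from the world axes; origin on the bench, the board spans x -130..130, y -195..140 mm, its upper face (the bed) at z 18. Back rail for the tile: front face at x 49, z to 26. Catch post, 40 mm tall, at x -50, y 119. Nothing of it can move except the parts listed
- stop_edge (a point): front end, top, of the straight register edge of the stop plate: aluminium plate 6 mm thick lying on the bed; the edge runs 150 mm along jig x away from this point and faces jig +y. Axes as the jig's. The plate slides only along jig y, guided by two bolts in its 80 mm slots; loose it needs about 3 N
- stop_knob (a point): middle of the gripping part of the plate's upright black knob, 21 mm thick, 20 mm tall gripping part, its top 17 mm above this point; stands 100 mm to jig -y and 17 mm to +x of stop_edge. 52 mm above the bench. Axes as the jig's
- stop_plate (a joint): travel of the stop plate along its slots, m: grows as it goes to jig +y, towards tile and line; 0 to 0.07
- line_mark (a point): point on the dark pencil line, 1.6 mm wide, drawn along jig x across the bed; level with the front end of the plate's edge. The edge is on the line when stop_edge and line_mark have the same jig y. Axes as the jig's
- tile_centre (a point): centre of the loose terracotta tile 108 x 108 x 8 mm lying on the bed, its right angles square to the jig, back edge near the back rail, right (-y) edge 2 to 33 mm ahead of the plate's register edge. Axes: along its sides, z up
- clamp_lever (a joint): clamp lever angle, rad: grows clockwise seen from above. 0.0 to 0.3 loose; the washer begins to bite at 0.9; stop at 1.6, tight from 1.3. Resists with 0.2 N m, rising to 0.4 as it tightens; stays where left. Once it bites, the plate can no longer be moved
- lever_end (a point): centre of the round end of the black clamp lever (19 mm ball on a 15 mm thick arm), 70 mm from its upright turning axis, about 60 mm above the bench; the arm slopes down to 42 mm at the hub. At joint 0 it points to jig -y turned 1.0 rad towards +x; at 1.0 it points straight to -y
- lever_axis (a point): point on the upright turning axis of the clamp lever, 60 mm above the bench, at jig x 10, y -115 mm
- stencil_frame (a joint): opening angle of the hinged stencil frame, rad: 0 fully shut; stops at 1.3; stays where left (stiff hinge, 0.35 N m). It meets a spring ball catch at about 0.09 and snaps past it at 0.05; that takes about 10 N down on the handle. To swing it, follow the arc: a steep push straight down binds
- frame_handle (a point): middle of the round wooden handle bar of the frame, 17 mm thick, 62 mm long along jig y; 195 mm from the hinge line (and, frame shut, 8.5 mm below it). The frame is 162 mm wide (jig y), wood, with a thin pierced metal sheet. Axes as the jig's when shut, turning with the frame
- frame_hinge (a point): point on the frame's hinge line, at the handle's middle, 44 mm above the bench; the line runs along jig y at jig x 90. Opening lifts the handle and carries it away from the robot
- cup_centre (a point): centre of the striped cup, 126 mm wide, 96 tall, on the bench; to be left alone
- pot_centre (a point): centre of the painted pot of brushes, 120 mm wide, 158 tall with the brushes, on the bench; to be left alone
- rib_centre (a point): centre of the pale green kidney rib, 64 x 74 x 8 mm, lying on the bench; to be left alone
- tile: the same loose tile, origin in the middle of its underside

How it is judged:
By the outcome, as a careful person would: the job done as asked, in the order asked, and still so for the second after the job is handed in, with the robot touching nothing.
It also fails if it takes over 67 s, if anything falls off the work surface, if the arm or the gripper's body presses on something with over 40 N, if the wrist force passes 120 N, or if a joint passes its speed limit or range.

## Working session

There is one attempt and no reset: what is moved stays moved. The work goes in short steps, Python scripts to look and compute and a tool call to move; the robot and the scene stay as the last step left them, time stands still between calls to the robot, and variables do not carry over. Pictures are saved under pics/ and viewed, and the job is handed in when it is done.

Besides the shell and the picture viewer there is one more tool, called after ">>>" by a JSON object that holds its "op" and its "data", one argument or row to a line. carry_out: Moves the arm, as the interface text tells. Its arguments: {"type":"object","properties":{"series":{"type":"array","items":{"type":"array","items":{"type":"number"}}},"fingers":{"type":"number"},"squeeze":{"type":"number"}},"required":["series"]}

```bash
ls; mkdir -p pics; python3 - <<'E'
from bench import sensors, eyes, arm
import cv2,pickle
print(sensors.observe())
d={}
for n in ["scene","side","wrist"]:
    c=eyes.read_camera(n); d[n]=c
    cv2.imwrite(f"pics/{n}0.png",c["color"][:,:,::-1]); print(n,c["intrinsics"].tolist(),c["R"].tolist(),c["t"].tolist())
pickle.dump(d,open("c0.pkl","wb"))
E
```

```text
pics
{'time_s': 0.0, 'joint_pos': array([ 1.21815674,  0.38388139,  0.0438403 ,  1.59957655, -0.0179088 ,
        1.16117681, -0.04991677]), 'joint_velocities': array([-3.37505371e-04,  1.58564887e-04, -4.92772887e-04, -4.98560308e-04,
       -7.37418013e-04, -5.90682802e-05,  1.49977502e-03]), 'joint_torque': array([-7.89443970e-05, -4.33464110e+01,  1.02488961e+00, -2.49515426e+01,
        1.06245923e-02,  1.14015737e-02, -7.99858526e-06]), 'ee_pos': array([ 0.16375385, -0.62853841,  0.40325547]), 'tcp_rot': array([ 9.91888803e-01,  1.27101725e-01, -2.36921639e-04, -1.30337712e-03]), 'contact_force': array([-0.19542464, -0.56544713,  0.90495291]), 'wrist_torque': array([-0.01436735, -0.02679103, -0.03732724]), 'grip_width': 0.0853129627364497}
scene [[491.8147184448192, 0.0, 316.0946240641455], [0.0, 491.8147184448192, 236.13944431873998], [0.0, 0.0, 1.0]] [[-0.7586303371916776, -0.6511998087556973, -0.02046510613177514], [-0.3782244271339778, 0.4657629625731641, -0.8000069658535754], [0.5304962716283838, -0.5991691512182623, -0.5996415879646535]] [0.4992495361729463, 0.17597576193243147, 1.25427477913521]
side [[549.5736383958944, 0.0, 326.6244610769649], [0.0, 549.5736383958944, 234.36736449127434], [0.0, 0.0, 1.0]] [[-0.9300661752605492, -0.36704845486542304, -0.015885257854976662], [-0.22359074059416664, 0.5998073133527859, -0.7682697231891057], [0.2915203086523573, -0.7109898864466491, -0.6399291296806356]] [0.5324174961266503, 0.0909285749864816, 1.7080713478011824]
wrist [[344.3798780861397, 0.0, 320.1346549828238], [0.0, 344.3798780861397, 246.50978975303477], [0.0, 0.0, 1.0]] [[0.2516495454552599, -0.967816343720969, -0.0020077596316387587], [-0.9149215902263473, -0.2385713877370323, 0.3255797547313422], [-0.31558040181521957, -0.080095054652606, -0.9455124495268918]] [-0.6476419967261535, -0.04213807690532297, 0.37925633134355946]
```

View pics/scene0.png

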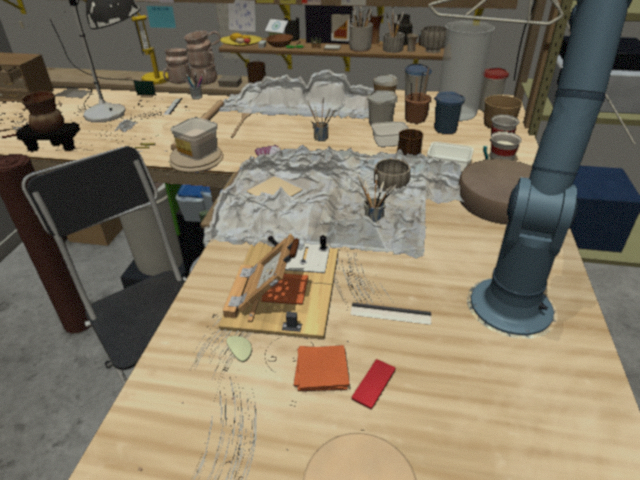

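View pics/side0.png

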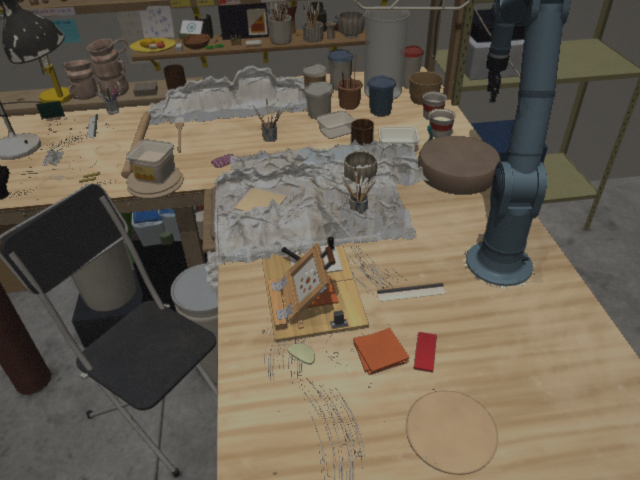

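View pics/wrist0.png

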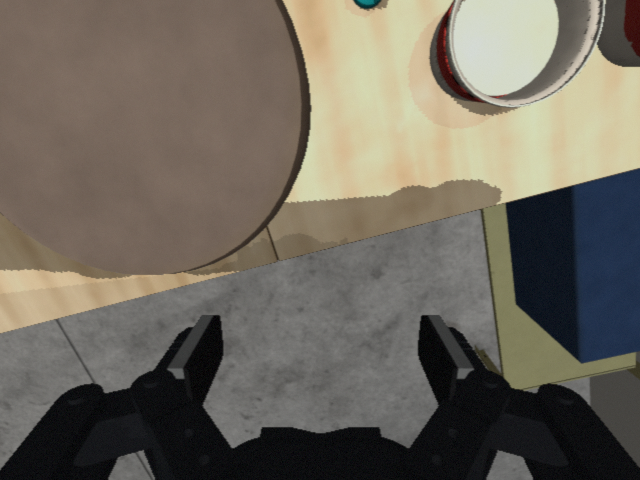

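```bash
cat > h.py <<'E'
import numpy as np,cv2,pickle
def proj(c,X):
    X=np.atleast_2d(X); p=X@np.array(c["R"]).T+c["t"]; K=np.array(c["intrinsics"]); q=p@K.T; return q[:,:2]/q[:,2:]
def onplane(c,uv,z):
    R=np.array(c["R"]);K=np.array(c["intrinsics"]); d=R.T@np.linalg.solve(K,[uv[0],uv[1],1.]); o=-R.T@np.array(c["t"]); return o+d*(z-o[2])/d[2]
def crop(c,x,y,w,h,s,fn):
    im=c["color"][y:y+h,x:x+w,::-1]; cv2.imwrite(fn,cv2.resize(im,None,fx=s,fy=s,interpolation=cv2.INTER_CUBIC))
E
python3 - <<'E'
from h import *
d=pickle.load(open("c0.pkl","rb"))
crop(d["scene"],210,220,150,120,5,"pics/s0c.png")
crop(d["side"],250,230,130,110,6,"pics/d0c.png")
print(onplane(d["scene"],(512,310),0),onplane(d["side"],(500,265),0))
for z in [0,0.018]:
  for uv in [(222,330),(325,335),(338,250),(244,246)]: print(z,onplane(d["scene"],uv,z))
E
```

```text
[-0.00730282  0.01627875  0.        ] [-0.0068684   0.00411322  0.        ]
0 [0.50811896 0.52924836 0.        ]
0 [0.30307514 0.38058043 0.        ]
0 [0.48438907 0.10322727 0.        ]
0 [0.71463193 0.26594843 0.        ]
0.018 [0.49360513 0.53852471 0.018     ]
0.018 [0.29264805 0.39281989 0.018     ]
0.018 [0.4703482  0.12099466 0.018     ]
0.018 [0.69600208 0.28047262 0.018     ]
```

View pics/s0c.png

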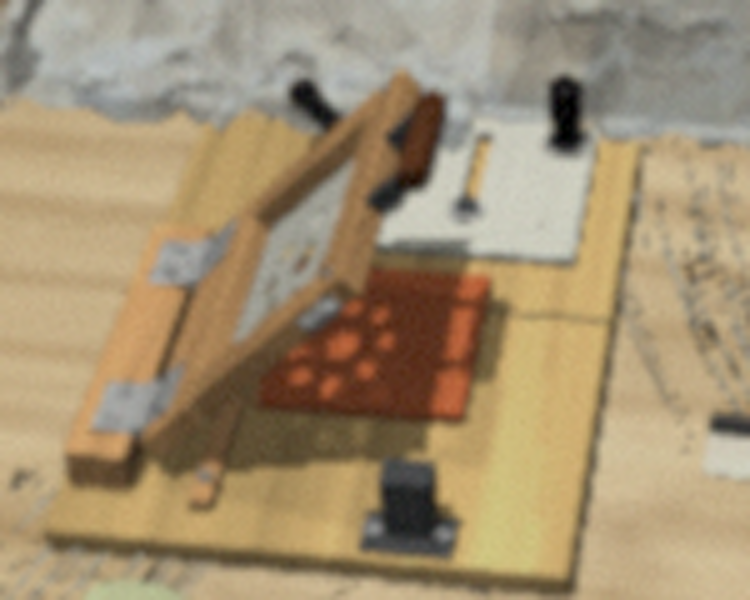

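View pics/d0c.png

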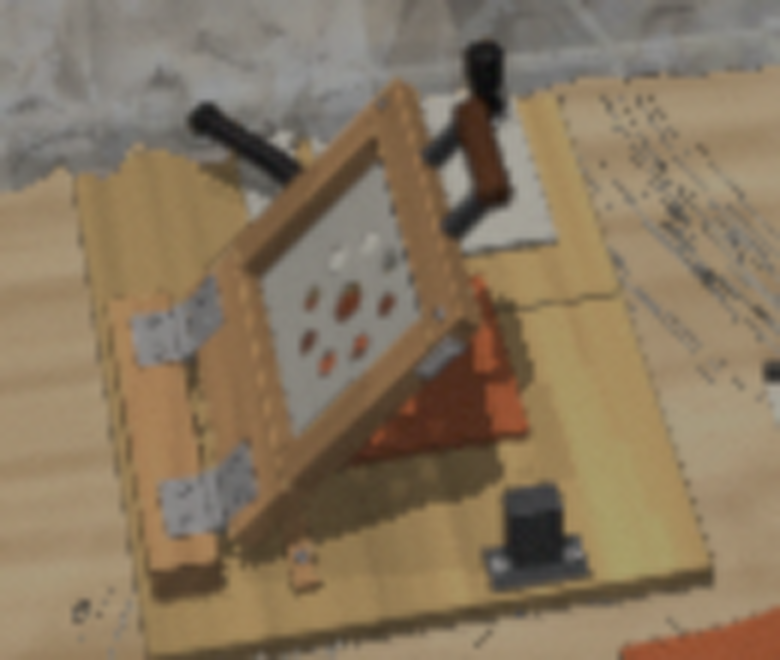

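```bash
cat > fit.py <<'E'
from h import *
from scipy.optimize import least_squares
d=pickle.load(open("c0.pkl","rb"))
S=lambda x,y:(210+x/5,220+y/5)
D=lambda x,y:(250+x/6,230+y/6)
obs=[("scene",S(573,578),(-.13,.14,.018)),("scene",S(47,535),(.13,.14,.018)),("side",D(712,572),(-.13,.14,.018)),("side",D(145,655),(.13,.14,.018)),
("scene",S(640,142),(-.13,None,.018)),("side",D(558,92),(-.13,None,.018))]
def J2W(p,X):
    c,s=np.cos(p[2]),np.sin(p[2]); X=np.atleast_2d(X); return np.c_[p[0]+c*X[:,0]-s*X[:,1],p[1]+s*X[:,0]+c*X[:,1],X[:,2]]
def W2J(p,X):
    c,s=np.cos(p[2]),np.sin(p[2]); X=np.atleast_2d(X)-[p[0],p[1],0]; return np.c_[c*X[:,0]+s*X[:,1],-s*X[:,0]+c*X[:,1],X[:,2]]
def res(p):
    r=[]
    for n,uv,X in obs:
        Y=W2J(p,onplane(d[n],uv,X[2]))[0]
        for k in (0,1):
            if X[k] is not None: r.append((Y[k]-X[k])*1e3)
    return np.array(r)
if __name__=="__main__":
    f=least_squares(res,[.5,.3,.6]);p=f.x;print(p,np.round(f.fun,1))
    pickle.dump(p,open("pose.pkl","wb"))
    def q(name,n,uv,z): print(name,n,np.round(W2J(p,onplane(d[n],uv,z))[0]*1e3,1))
    q("line","scene",S(610,320),.018);q("line","side",D(618,296),.018)
    q("edge","scene",S(575,262),.024);q("edge","side",D(557,242),.024)
    q("tileFL","scene",S(465,418),.026);q("tileFL","side",D(525,435),.026)
    q("tileFR","scene",S(490,275),.026);q("tileFR","side",D(482,278),.026)
    q("knob","scene",S(565,85),.069);q("knob","side",D(485,48),.069)
    q("leverend","scene",S(303,93),.060);q("leverend","side",D(203,115),.060)
    q("post","scene",S(410,465),.058);q("post","side",D(533,492),.058)
    print(J2W(p,[.01,-.115,.06]))
    for a in np.arange(.6,1.31,.1):
        # handle at open angle
        r=np.array([-.195*np.cos(a)-.0085*np.sin(a),0,.044+.195*np.sin(a)-.0085*np.cos(a)])+[.09,0,0]
        print(round(a,1),[np.round(proj(d[n],J2W(p,r))[0],1) for n in("scene","side")])
    print(S(425,140),D(483,150))
E
python3 fit.py
```

```text
[0.47703896 0.34634949 0.57108974] [ 0.7  0.7 -3.1  4.1  1.3  0.4  0.2 -5.2  3.3 -2.4]
line scene [-126.5  -40.    18. ]
line side [-128.1  -42.6   18. ]
edge scene [-103.2  -77.4   24. ]
edge side [-105.4  -80.7   24. ]
tileFL scene [-63.2  49.4  26. ]
tileFL side [-61.7  47.   26. ]
tileFR scene [-59.3 -59.4  26. ]
tileFR side [-62.9 -61.2  26. ]
knob scene [ -85.7 -176.    69. ]
knob side [ -90.1 -184.6   69. ]
leverend scene [  63.4 -163.8   60. ]
leverend side [  59.4 -173.6   60. ]
post scene [-48.5 115.4  58. ]
post side [-51.7 111.3  58. ]
[[0.54761524 0.25500406 0.06      ]]
0.6 [array([309.5, 254.2]), array([338.8, 259.2])]
0.7 [array([304.8, 248.8]), array([334.8, 255.5])]
0.8 [array([299.4, 243.6]), array([330.2, 252.1])]
0.9 [array([293.3, 238.7]), array([325. , 249.1])]
1.0 [array([286.8, 234.3]), array([319.3, 246.5])]
1.1 [array([279.7, 230.3]), array([313.2, 244.4])]
1.2 [array([272.3, 226.9]), array([306.6, 242.9])]
1.3 [array([264.5, 224. ]), array([299.7, 241.8])]
(295.0, 248.0) (330.5, 255.0)
```

```bash
cat >> h.py <<'E'
from scipy.spatial.transform import Rotation as Ro
def plan(st,pos,Rt):
    "rel move in tool frame: needed shift (tool axes now) and spin"
    R0=Ro.from_quat(st["tcp_rot"]).as_matrix()
    return R0.T@(np.array(pos)-st["ee_pos"]), np.degrees(Ro.from_matrix(R0.T@Rt).as_rotvec())
def down(yang):
    y=np.array([np.cos(yang),np.sin(yang),0]); z=np.array([0,0,-1.]); return np.c_[np.cross(y,z),y,z]
E
python3 - <<'E'
from h import *
from fit import J2W,W2J
from bench import sensors
d=pickle.load(open("c0.pkl","rb"));p=pickle.load(open("pose.pkl","rb"))
c=d["wrist"];R=np.array(c["R"]);cc=-R.T@c["t"]
st=sensors.observe();R0=Ro.from_quat(st["tcp_rot"]).as_matrix()
print(R0.T@(cc-st["ee_pos"]), R0.T@R.T)
print("knob",J2W(p,[-.087,-.179,.052]))
for n,uv,z in [("pot",(375,215),0),("cup",(392,185),0),("rib",(238,348),0),("handle",(295,248),.17)]:
    X=onplane(d["scene"],uv,z);print(n,X,W2J(p,X))
X=onplane(d["side"],(330.5,255),.17);print(W2J(p,X))
crop(d["scene"],330,140,130,100,6,"pics/pot.png")
E
```

```text
[ 0.08335483 -0.00113713  0.03256304] [[-5.06414477e-04 -9.45544216e-01 -3.25493284e-01]
 [ 9.99999870e-01 -4.95507961e-04 -1.16407087e-04]
 [-5.12164661e-05 -3.25493301e-01  9.45544345e-01]]
knob [[0.50060308 0.14872679 0.052     ]]
pot [ 5.05153183e-01 -1.14417942e-01 -1.11022302e-16] [[-2.25414615e-01 -4.02846484e-01 -1.11022302e-16]]
cup [ 0.56679852 -0.30556911  0.        ] [[-0.27687824 -0.59698667  0.        ]]
rib [0.43540497 0.54235244 0.        ] [[0.07092204 0.18740493 0.        ]]
handle [0.43694663 0.33041407 0.17      ] [[-0.04234405  0.00826521  0.17      ]]
[[-0.05205543  0.00301441  0.17      ]]
```

View pics/pot.png

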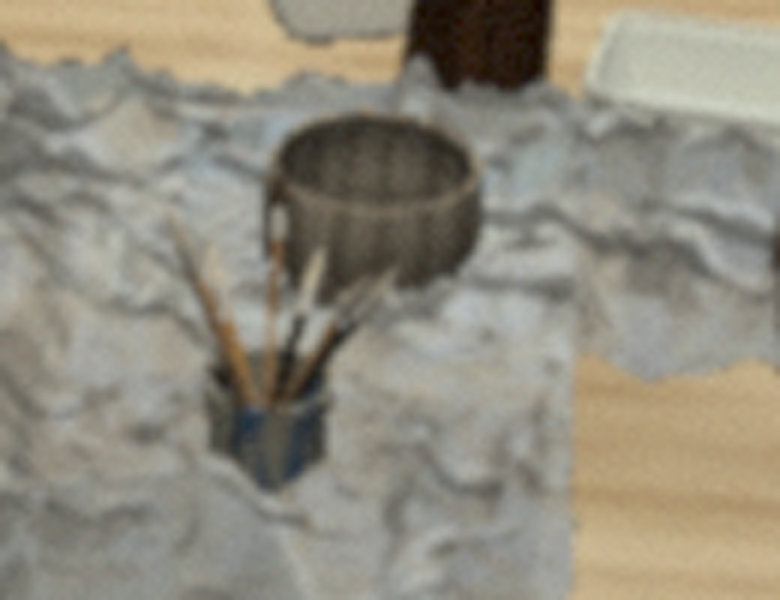

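```bash
python3 - <<'E'
from h import *
from fit import J2W
from bench import sensors
p=pickle.load(open("pose.pkl","rb"))
st=sensors.observe()
T=J2W(p,[-.117,-.09,.40])[0]; print(T,plan(st,T,down(p[2]+np.pi/2)))
E
```

```text
[0.42725483 0.20738712 0.4       ] (array([ 0.46578557, -0.74258422,  0.00506538]), array([-1.91981273e-02,  1.67836027e-01,  1.61883086e+02]))
```

>>> {"op": "carry_out", "data": {
  "series": [
    [0.0194, -0.0309, 0, 0],
    [0.0194, -0.0309, 0, 0],
    [0.0194, -0.0309, 0, 0],
    [0.0194, -0.0309, 0, 0],
    [0.0194, -0.0309, 0, 0],
    [0.0194, -0.0309, 0, 0],
    [0.0194, -0.0309, 0, 0],
    [0.0194, -0.0309, 0, 0],
    [0.0194, -0.0309, 0, 0],
    [0.0194, -0.0309, 0, 0],
    [0.0194, -0.0309, 0, 0],
    [0.0194, -0.0309, 0, 0]
  ]
}}

```text
time_s: 1.15
ee_pos: [0.2956, -0.2096, 0.4045]
tcp_rot: [0.992, 0.127, -0.0, 0.0]
contact_force: [0.9, -0.0, -0.3]
grip_width: 0.0854
```

>>> {"op": "carry_out", "data": {
  "series": [
    [0.0194, -0.0309, 0, 0],
    [0.0194, -0.0309, 0, 0],
    [0.0194, -0.0309, 0, 0],
    [0.0194, -0.0309, 0, 0],
    [0.0194, -0.0309, 0, 0],
    [0.0194, -0.0309, 0, 0],
    [0.0194, -0.0309, 0, 0],
    [0.0194, -0.0309, 0, 0],
    [0.0194, -0.0309, 0, 0],
    [0.0194, -0.0309, 0, 0],
    [0.0194, -0.0309, 0, 0],
    [0.0194, -0.0309, 0, 0]
  ]
}}

```text
time_s: 2.15
ee_pos: [0.4276, 0.2074, 0.4048]
tcp_rot: [0.992, 0.127, 0.0, 0.0]
contact_force: [-0.0, -0.1, 0.9]
grip_width: 0.0857
```

>>> {"op": "carry_out", "data": {
  "series": [
    [0, 0, 0, -7.1],
    [0, 0, 0, -7.1],
    [0, 0, 0, -7.1],
    [0, 0, 0, -7.1],
    [0, 0, 0, -7.1],
    [0, 0, 0, -7.1],
    [0, 0, 0, -7.1],
    [0, 0, 0, -7.1],
    [0, 0, 0, -7.1],
    [0, 0, 0, -7.1],
    [0, 0, 0, -7.1],
    [0, 0, 0, -7.1]
  ]
}}

```text
time_s: 3.15
ee_pos: [0.4273, 0.2058, 0.4044]
tcp_rot: [0.642, 0.767, -0.0, 0.0]
contact_force: [-0.3, 0.3, 0.3]
grip_width: 0.0851
```

>>> {"op": "carry_out", "data": {
  "series": [
    [0, 0, 0, -7.1],
    [0, 0, 0, -7.1],
    [0, 0, 0, -7.1],
    [0, 0, 0, -7.1],
    [0, 0, 0, -7.1],
    [0, 0, 0, -7.1],
    [0, 0, 0, -7.1],
    [0, 0, 0, -7.1],
    [0, 0, 0, -7.1],
    [0, 0, 0, -7.1],
    [0, 0, 0, -7.1],
    [0, 0, 0, -7.1]
  ]
}}

```text
time_s: 4.15
ee_pos: [0.4274, 0.2057, 0.4043]
tcp_rot: [-0.047, 0.999, -0.0, -0.0]
contact_force: [0.8, 0.7, 0.2]
grip_width: 0.0855
```

>>> {"op": "carry_out", "data": {
  "series": [
    [0, 0, 0, -7],
    [0, 0, 0, -7],
    [0, 0, 0, -7],
    [0, 0, 0, -7],
    [0, 0, 0, 0]
  ],
  "fingers": 0.55
}}

```text
time_s: 4.57
ee_pos: [0.4274, 0.2057, 0.4043]
tcp_rot: [-0.285, 0.959, -0.0, -0.0]
contact_force: [0.1, -0.8, -0.2]
grip_width: 0.0469
```

```bash
python3 - <<'E'
from h import *
from bench import sensors, eyes
c=eyes.read_camera("wrist"); st=sensors.observe(); pickle.dump((c,st),open("w1.pkl","wb"))
cv2.imwrite("pics/w1.png",c["color"][:,:,::-1]); print(st["joint_pos"],st["tcp_rot"],st["time_s"])
E
```

```text
[ 0.75192564  0.36222015 -1.46266     1.96182388  0.39277161  1.16885027
  1.27978915] [-2.82692829e-01  9.59210440e-01 -1.07366310e-04 -2.89538419e-04] 4.6167
```

View pics/w1.png

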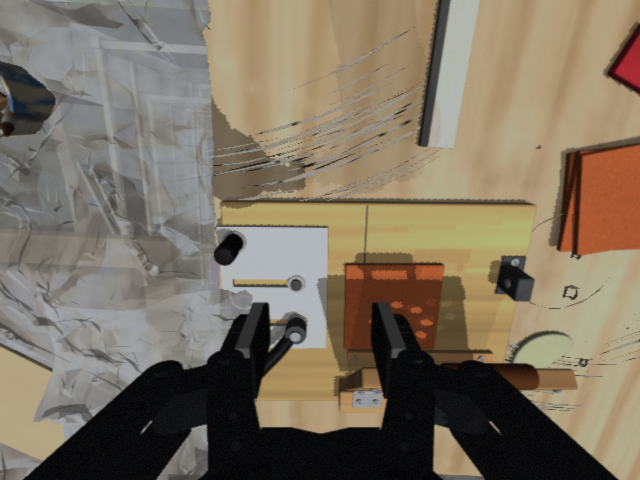

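```bash
python3 - <<'E'
from h import *
c,st=pickle.load(open("w1.pkl","rb"))
crop(c,205,190,195,140,4,"pics/w1c.png"); crop(c,400,190,195,140,4,"pics/w1d.png")
E
```

```text
(no output)
```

View pics/w1c.png

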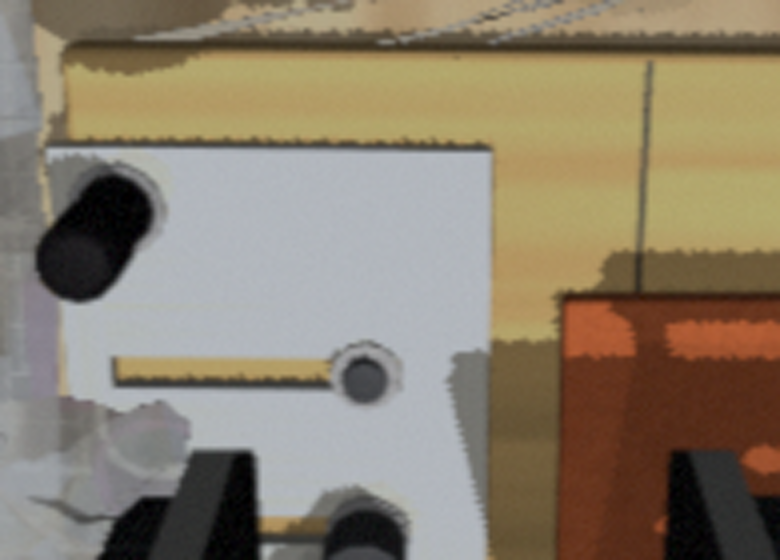

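View pics/w1d.png

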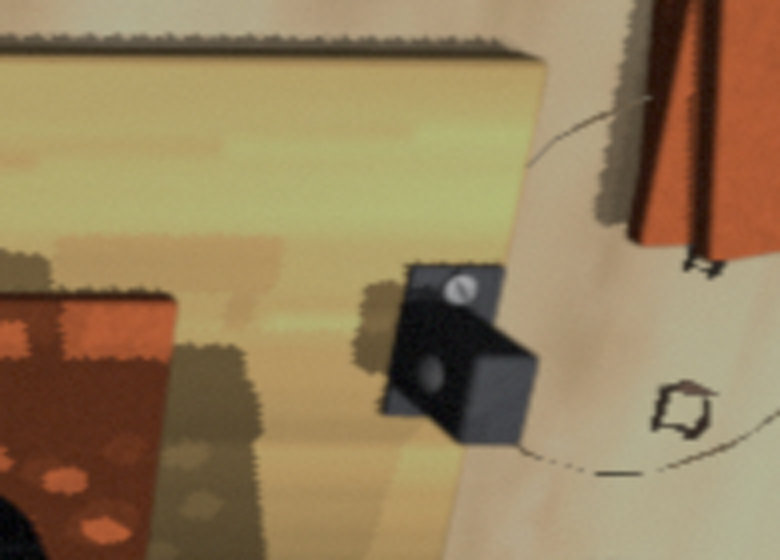

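```bash
cat > fit2.py <<'E'
from h import *
from fit import J2W,W2J
c,st=pickle.load(open("w1.pkl","rb"))
A=lambda x,y:(205+x/4,190+y/4)
B=lambda x,y:(400+x/4,190+y/4)
L=onplane(c,B(545,61),.018);Rr=onplane(c,A(68,52),.018)
v=L-Rr;print("len",np.linalg.norm(v),"ang",np.arctan2(-v[0],v[1]))
yaw=np.arctan2(-v[0],v[1]);m=(L+Rr)/2
# centre of front edge at jig (-.13,-.0275)
cc,s=np.cos(yaw),np.sin(yaw)
p=np.array([m[0]-(cc*-.13-s*-.0275),m[1]-(s*-.13+cc*-.0275),yaw]);print(p);pickle.dump(p,open("pose2.pkl","wb"))
def q(n,uv,z): print(n,np.round(W2J(p,onplane(c,uv,z))[0]*1e3,1))
q("line1",A(650,62),.018);q("line2",A(638,290),.018)
q("edge front",A(491,149),.024);q("edge back",A(489,510),.024)
q("plate rear front corner",A(45,147),.024)
q("tileFR",A(560,296),.026);q("tileFR lower",A(558,550),.026);q("tileFL",B(176,298),.026)
q("knobtop",A(75,265),.069)
q("posttop58",B(500,400),.058);q("post40",B(500,400),.040)
E
python3 fit2.py
```

```text
len 0.32780496382738183 ang 0.570001911525722
[0.47991583 0.34637316 0.57000191]
line1 [-128.5  -39.7   18. ]
line2 [-64.5 -39.7  18. ]
edge front [-106.3  -81.    24. ]
edge back [  1.4 -80.   24. ]
plate rear front corner [-106.  -197.9   24. ]
tileFR [-65.8 -61.8  26. ]
tileFR lower [ 13.2 -60.   26. ]
tileFL [-66.   45.3  26. ]
knobtop [ -90.  -179.4   69. ]
posttop58 [-51.7 117.8  58. ]
post40 [-43.  129.7  40. ]
```

```bash
python3 - <<'E'
from h import *
from fit import J2W
from bench import sensors
p=pickle.load(open("pose2.pkl","rb"))
st=sensors.observe()
T=J2W(p,[-.0895,-.18,.30])[0]; print(T,plan(st,T,down(p[2]+np.radians(25))),sensors.observe()["joint_pos"])
E
```

```text
[0.50169984 0.14653396 0.3       ] (array([-0.03038129, -0.09005306,  0.10437697]), array([-2.22366710e-02, -3.00331767e-02,  6.51832698e+01])) [ 0.75192564  0.36222015 -1.46266     1.96182388  0.39277161  1.16885027
  1.27978915]
```

>>> {"op": "carry_out", "data": {
  "series": [
    [-0.0076, -0.0225, 0, 0],
    [-0.0076, -0.0225, 0, 0],
    [-0.0076, -0.0225, 0, 0],
    [-0.0076, -0.0225, 0, 0],
    [0, 0, 0.026, 7.1],
    [0, 0, 0.026, 7.1],
    [0, 0, 0.026, 7.1],
    [0, 0, 0.0264, 7.1],
    [0, 0, 0, 7.1],
    [0, 0, 0, 7.1],
    [0, 0, 0, 7.1],
    [0, 0, 0, 7.1]
  ]
}}

```text
time_s: 5.62
ee_pos: [0.5019, 0.147, 0.2999]
tcp_rot: [0.211, 0.977, -0.0, -0.0]
contact_force: [0.5, 0.9, -1.0]
grip_width: 0.0468
```

>>> {"op": "carry_out", "data": {
  "series": [
    [0, 0, 0, 7.1],
    [0, 0, 0, 1.3],
    [0, 0, 0, 0]
  ]
}}

```text
time_s: 5.87
ee_pos: [0.502, 0.147, 0.3003]
tcp_rot: [0.277, 0.961, -0.0, 0.0]
contact_force: [-0.5, -0.0, 1.2]
grip_width: 0.0469
```

```bash
python3 - <<'E'
from h import *
from fit import J2W
from bench import sensors,eyes
p=pickle.load(open("pose2.pkl","rb"))
c=eyes.read_camera("wrist");st=sensors.observe(); pickle.dump((c,st),open("w2.pkl","wb"))
T=J2W(p,[-.0895,-.18,.21])[0]; print(T,plan(st,T,down(p[2]+np.radians(25))),st["joint_pos"])
cv2.imwrite("pics/w2.png",c["color"][:,:,::-1])
E
```

```text
[0.50169984 0.14653396 0.21      ] (array([-4.64258720e-05, -6.02202323e-04,  9.03064331e-02]), array([-0.01179731,  0.01657928,  0.20678799])) [ 0.4558327   0.44369503 -0.96403222  1.95603729  0.44251965  0.96897999
  0.28812343]
```

View pics/w2.png

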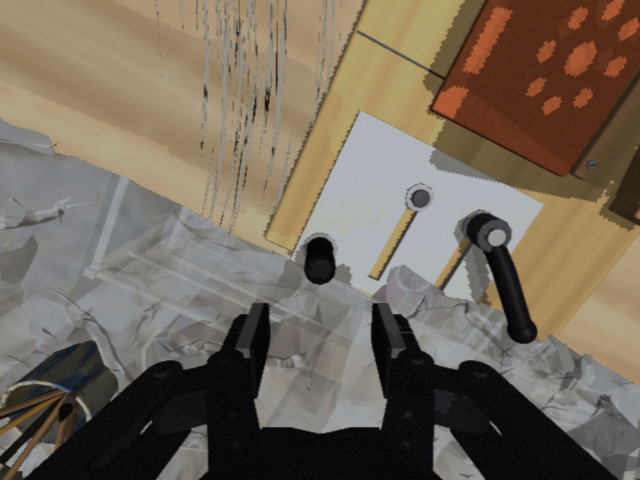

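>>> {"op": "carry_out", "data": {
  "series": [
    [0, 0, 0.02, 0],
    [0, 0, 0.02, 0],
    [0, 0, 0.015, 0],
    [0, 0, 0.012, 0],
    [0, 0, 0.01, 0],
    [0, 0, 0.007, 0],
    [0, 0, 0.006, 0],
    [0, 0, 0, 0]
  ]
}}

```text
time_s: 6.58
ee_pos: [0.5017, 0.1469, 0.2094]
tcp_rot: [0.277, 0.961, -0.0, -0.001]
contact_force: [-0.0, 0.1, 0.2]
grip_width: 0.0464
```

```bash
python3 - <<'E'
from h import *
from bench import sensors,eyes
c=eyes.read_camera("wrist");st=sensors.observe(); pickle.dump((c,st),open("w3.pkl","wb"))
cv2.imwrite("pics/w3.png",c["color"][:,:,::-1])
c=eyes.read_camera("side");crop(c,230,170,190,150,4,"pics/d3.png")
E
```

```text
(no output)
```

View pics/w3.png

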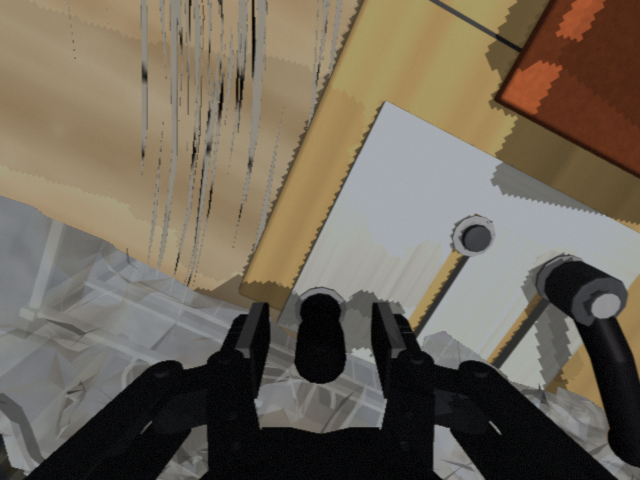

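View pics/d3.png

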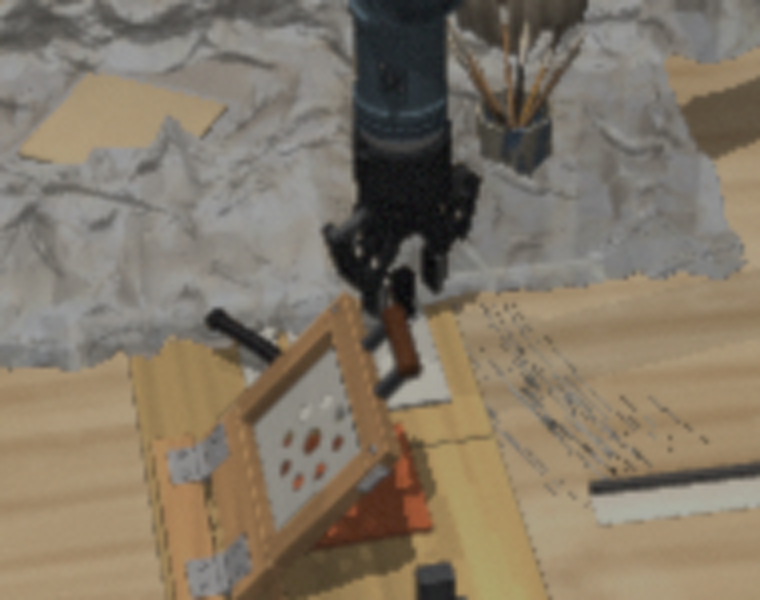

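>>> {"op": "carry_out", "data": {
  "series": [
    [0, 0, 0, 0],
    [0, 0, 0, 0],
    [0, 0, 0, 0],
    [0, 0, 0, 0],
    [0, 0, 0, 0]
  ],
  "fingers": 0,
  "squeeze": 50
}}

```text
time_s: 7.1
ee_pos: [0.502, 0.1469, 0.2112]
tcp_rot: [0.278, 0.961, -0.001, 0.0]
contact_force: [-2.1, -1.5, 6.6]
grip_width: 0.0194
```

```bash
python3 - <<'E'
from h import *
from fit import J2W
from bench import sensors,eyes
p=pickle.load(open("pose2.pkl","rb"))
st=sensors.observe(); R0=Ro.from_quat(st["tcp_rot"]).as_matrix()
print(st["contact_force"],st["grip_width"],R0.T@np.array([-np.sin(p[2]),np.cos(p[2]),0]))
E
```

```text
[-2.12208086 -1.48967928  6.63019213] 0.01940014244252603 [ 0.9054929   0.42435952 -0.00126802]
```

>>> {"op": "carry_out", "data": {
  "series": [
    [0.0036, 0.0017, 0, 0],
    [0.0036, 0.0017, 0, 0],
    [0.0036, 0.0017, 0, 0],
    [0.0036, 0.0017, 0, 0],
    [0.0036, 0.0017, 0, 0],
    [0.0036, 0.0017, 0, 0],
    [0.0036, 0.0017, 0, 0],
    [0.0036, 0.0017, 0, 0],
    [0, 0, 0, 0],
    [0, 0, 0, 0]
  ]
}}

```text
time_s: 7.93
ee_pos: [0.4851, 0.1732, 0.2111]
tcp_rot: [0.278, 0.961, -0.001, 0.001]
contact_force: [-1.4, -2.6, 7.0]
grip_width: 0.0195
```

```bash
cat > look.py <<'E'
import sys
from h import *
from bench import sensors,eyes
k=sys.argv[1]
c=eyes.read_camera("wrist");st=sensors.observe(); pickle.dump((c,st),open(f"{k}.pkl","wb"))
cv2.imwrite(f"pics/{k}.png",c["color"][:,:,::-1])
print(st["ee_pos"],st["contact_force"],st["grip_width"],st["time_s"],st["joint_pos"].round(2))
E
python3 look.py w4
```

```text
[0.48515493 0.17321905 0.2111465 ] [-1.97930608 -2.13588696  5.88037798] 0.019196275103022215 7.9833 [ 0.3   0.57 -0.86  2.02  0.59  0.82  0.11]
```

View pics/w4.png

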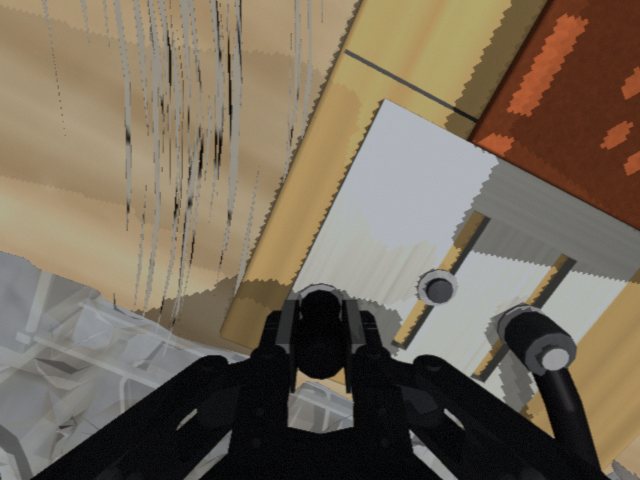

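```bash
python3 - <<'E'
from h import *
c,st=pickle.load(open("w4.pkl","rb"))
crop(c,330,30,170,130,4.6,"pics/w4c.png")
E
```

```text
(no output)
```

View pics/w4c.png

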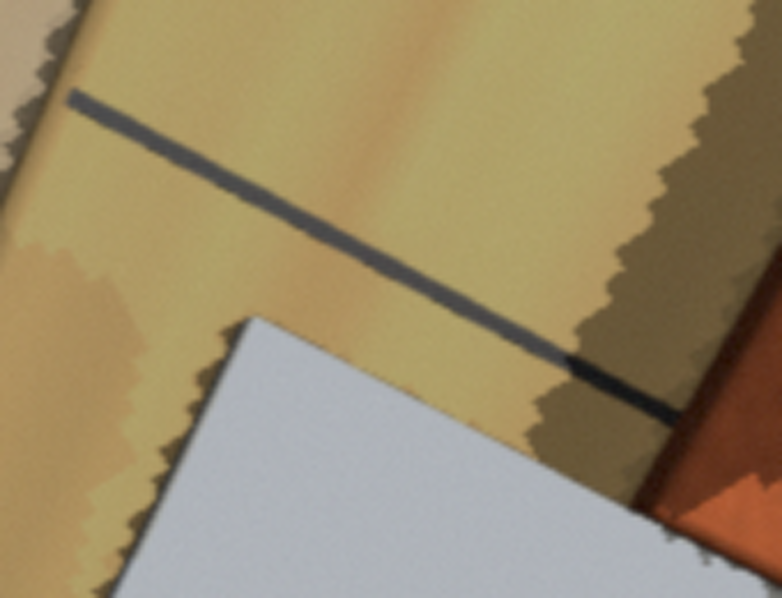

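```bash
python3 - <<'E'
from h import *
from fit import W2J
p=pickle.load(open("pose2.pkl","rb"))
c,st=pickle.load(open("w4.pkl","rb"))
A=lambda x,y:(330+x/4.6,30+y/4.6)
for n,uv,z in [("l",(77,98),.018),("l",(560,361),.018),("l",(675,417),.018),("e",(253,317),.024),("e",(440,413),.024),("e",(630,508),.024)]:
  print(n,np.round(W2J(p,onplane(c,A(*uv),z))[0]*1e3,2))
E
```

```text
l [-127.84  -40.23   18.  ]
l [-76.87 -40.59  18.  ]
l [-64.31 -40.19  18.  ]
e [-105.62  -50.29   24.  ]
e [-86.23 -50.17  24.  ]
e [-65.92 -49.85  24.  ]
```

>>> {"op": "carry_out", "data": {
  "series": [
    [0.0027, 0.00127, 0, 0],
    [0.0027, 0.00127, 0, 0],
    [0.0023, 0.00108, 0, 0],
    [0, 0, 0, 0],
    [0, 0, 0, 0],
    [0, 0, 0, 0]
  ]
}}

```text
time_s: 8.48
ee_pos: [0.4807, 0.1802, 0.2111]
tcp_rot: [0.278, 0.961, -0.001, 0.001]
contact_force: [-2.2, -3.2, 7.7]
grip_width: 0.0193
```

```bash
python3 look.py w5; python3 - <<'E'
from h import *
c,st=pickle.load(open("w5.pkl","rb"))
crop(c,330,30,170,130,4.6,"pics/w5c.png")
E
```

```text
[0.48070431 0.18018844 0.21113831] [-1.96487644 -3.27403367  5.74028378] 0.019535377657981946 8.5333 [ 0.29  0.56 -0.86  2.02  0.59  0.82  0.09]
```

View pics/w5c.png

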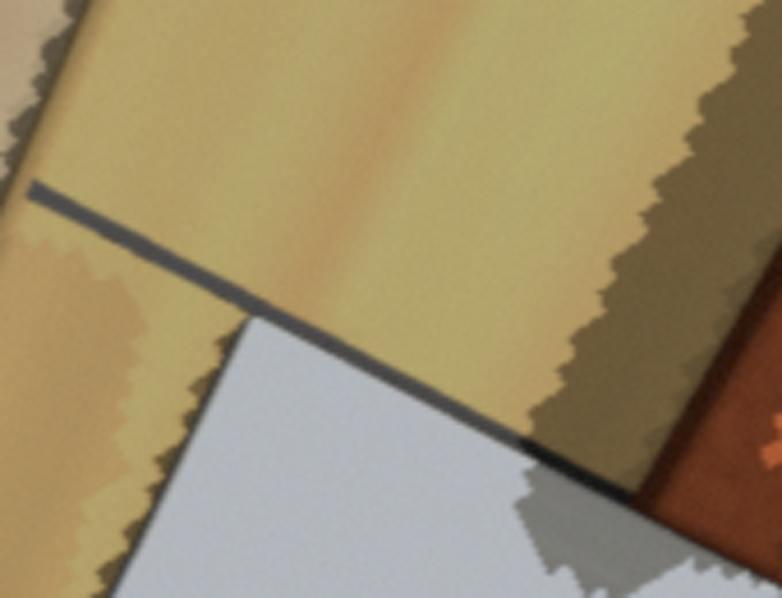

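```bash
python3 - <<'E'
from h import *
from fit import W2J
p=pickle.load(open("pose2.pkl","rb"))
c,st=pickle.load(open("w5.pkl","rb"))
A=lambda x,y:(330+x/4.6,30+y/4.6)
for n,uv,z in [("l",(36,190),.018),("l",(140,246),.018),("l",(235,296),.018),("line far side",(40,182),.018),("far",(300,317),.018),("far",(515,435),.018),("e",(253,317),.024),("e",(440,413),.024),("e",(630,508),.024)]:
  print(n,np.round(W2J(p,onplane(c,A(*uv),z))[0]*1e3,2))
E
```

```text
l [-127.9   -40.21   18.  ]
l [-117.18  -40.33   18.  ]
l [-107.24  -40.35   18.  ]
line far side [-127.85  -39.47   18.  ]
far [-100.88  -39.37   18.  ]
far [-77.23 -39.78  18.  ]
e [-105.61  -42.05   24.  ]
e [-86.22 -41.93  24.  ]
e [-65.91 -41.62  24.  ]
```

>>> {"op": "carry_out", "data": {
  "series": [
    [0.0008, 0.0004, 0, 0],
    [0.0007, 0.0003, 0, 0],
    [0, 0, 0, 0],
    [0, 0, 0, 0],
    [0, 0, 0, 0]
  ]
}}

```text
time_s: 8.95
ee_pos: [0.4801, 0.1811, 0.2111]
tcp_rot: [0.278, 0.961, -0.002, 0.001]
contact_force: [-0.8, -4.0, 6.3]
grip_width: 0.0194
```

```bash
python3 look.py w6; python3 - <<'E'
from h import *
c,st=pickle.load(open("w6.pkl","rb"))
crop(c,330,60,100,75,8,"pics/w6c.png")
E
```

```text
[0.48009924 0.18113148 0.21114064] [-1.8003901  -4.28910878  6.51464516] 0.01970924643911061 9.0 [ 0.29  0.56 -0.86  2.02  0.59  0.82  0.09]
```

View pics/w6c.png

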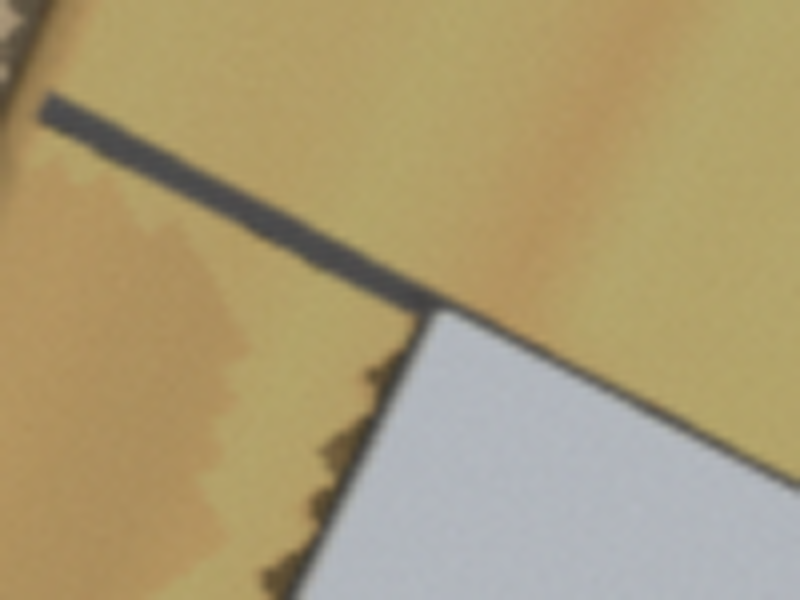

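```bash
python3 - <<'E'
from h import *
from fit import W2J
p=pickle.load(open("pose2.pkl","rb"))
c,st=pickle.load(open("w6.pkl","rb"))
A=lambda x,y:(330+x/8,60+y/8)
print("cam",W2J(p,-np.array(c["R"]).T@c["t"]))
for n,uv,z in [("l",(48,107),.018),("l",(200,191),.018),("l",(350,270),.018),("e",(443,304),.024),("e",(795,484),.024)]:
  print(n,np.round(W2J(p,onplane(c,A(*uv),z))[0]*1e3,2))
E
```

```text
cam [[-0.12485134 -0.06206788  0.17854182]]
l [-128.21  -40.25   18.  ]
l [-119.16  -40.46   18.  ]
l [-110.16  -40.49   18.  ]
e [-105.61  -40.69   24.  ]
e [-84.64 -40.54  24.  ]
```

>>> {"op": "carry_out", "data": {
  "series": [
    [0.0003, 0.00014, 0, 0],
    [0, 0, 0, 0],
    [0, 0, 0, 0]
  ]
}}

```text
time_s: 9.25
ee_pos: [0.48, 0.1813, 0.2111]
tcp_rot: [0.278, 0.961, -0.002, 0.001]
contact_force: [-0.7, -3.9, 6.8]
grip_width: 0.0196
```

>>> {"op": "carry_out", "data": {
  "series": [
    [0, 0, 0, 0],
    [0, 0, 0, 0],
    [0, 0, 0, 0],
    [0, 0, 0, 0]
  ],
  "fingers": 0.5
}}

```text
time_s: 9.58
ee_pos: [0.4791, 0.1831, 0.2103]
tcp_rot: [0.277, 0.961, 0.0, 0.0]
contact_force: [0.3, 0.7, -1.0]
grip_width: 0.0429
```

```bash
python3 look.py w7; python3 - <<'E'
from h import *
c,st=pickle.load(open("w7.pkl","rb"))
crop(c,330,60,100,75,8,"pics/w7c.png")
E
```

```text
[0.47906921 0.18312288 0.21027919] [ 0.07074264  0.56950127 -1.26940679] 0.04266118617017081 9.6333 [ 0.29  0.57 -0.86  2.02  0.59  0.82  0.09]
```

View pics/w7c.png

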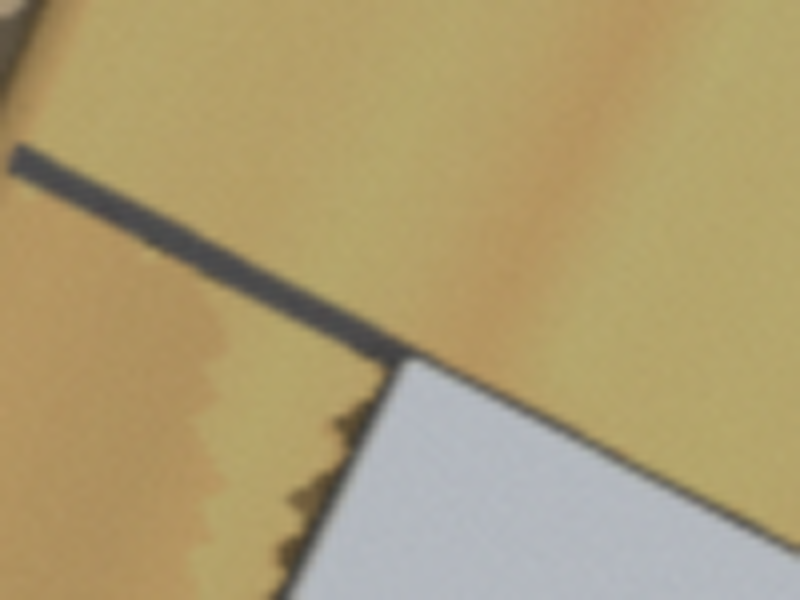

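View pics/w7.png

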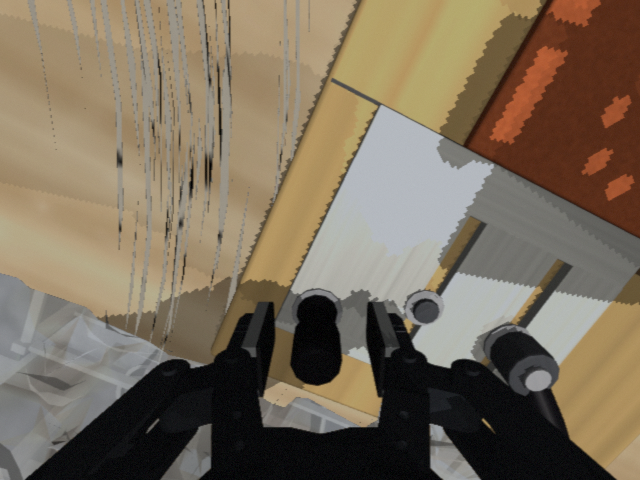

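```bash
python3 - <<'E'
from h import *
from fit import W2J,J2W
from bench import sensors
p=pickle.load(open("pose2.pkl","rb"))
c,st=pickle.load(open("w7.pkl","rb"))
A=lambda x,y:(330+x/8,60+y/8)
for n,uv,z in [("l",(18,160),.018),("l",(200,259),.018),("l",(370,345),.018),("e",(411,355),.024),("e",(795,550),.024)]:
  print(n,np.round(W2J(p,onplane(c,A(*uv),z))[0]*1e3,2))
# lever from w2
c,_=pickle.load(open("w2.pkl","rb"))
for n,uv,z in [("hubtop",(492,237),.06),("end",(523,330),.060)]: print(n,np.round(W2J(p,onplane(c,uv,z))[0]*1e3,1))
c,_=pickle.load(open("w1.pkl","rb"))
for n,uv,z in [("hubtop",(296,337),.06)]: print(n,np.round(W2J(p,onplane(c,uv,z))[0]*1e3,1))
R0=Ro.from_quat(st["tcp_rot"]).as_matrix()
print(W2J(p,st["ee_pos"]), R0.T@np.array([np.cos(p[2]),np.sin(p[2]),0]))
E
```

```text
l [-128.14  -40.32   18.  ]
l [-117.29  -40.51   18.  ]
l [-107.1  -40.4   18. ]
e [-105.61  -40.65   24.  ]
e [-82.67 -40.43  24.  ]
hubtop [   1.1 -115.6   60. ]
end [  59.5 -163.3   60. ]
hubtop [   3.7 -113.6   60. ]
[[-0.08880812 -0.13698354  0.21027919]] [-4.25403875e-01  9.05003546e-01  3.52996063e-04]
```

```bash
cat >> h.py <<'E'
from scipy.optimize import least_squares
def tri(obs):
    f=least_squares(lambda X:np.concatenate([(proj(c,X)[0]-uv) for c,uv in obs]),[.5,.25,.05]);return f.x,f.fun.round(1)
E
python3 - <<'E'
from h import *
from fit import W2J,J2W
p=pickle.load(open("pose2.pkl","rb"))
w={k:pickle.load(open(k+".pkl","rb"))[0] for k in["w1","w2","w3","w7"]}; d=pickle.load(open("c0.pkl","rb"))
X,r=tri([(w["w1"],(296,337)),(w["w2"],(492,237)),(w["w3"],(606,306)),(w["w7"],(538,380))]);print("bolt",W2J(p,X)*1e3,r)
X,r=tri([(w["w2"],(523,330)),(d["scene"],(210+303/5,220+93/5)),(d["side"],(250+203/6,230+115/6))]);print("end",W2J(p,X)*1e3,r)
# knob top
X,r=tri([(w["w1"],(205+75/4,190+265/4)),(d["scene"],(210+565/5,220+85/5)),(d["side"],(250+485/6,230+48/6)),(w["w2"],(320,270))]);print("knobtop",W2J(p,X)*1e3,r)
X,r=tri([(d["scene"],(295,248)),(d["side"],(330.5,255))]);print("handle",W2J(p,X)*1e3,r)
E
```

```text
bolt [[   6.41530355 -114.66846807   54.17303413]] [-0.6 -0.9  3.4 -0.7 -0.8 -0.9 -1.   1.4]
end [[  58.27734161 -162.90742749   61.59151899]] [ 0.1  0.2  1.  -0.5 -0.   1.6]
knobtop [[ -89.28395381 -179.44425799   67.86170401]] [ 0.3  0.3  0.7 -0.7 -0.7  1.2 -0.3  0.1]
handle [[-49.60660462  28.46065432 187.95146226]] [ 0.3 -1.  -0.1  1.1]
```

```bash
cat > lev.py <<'E'
from h import *
from fit import W2J,J2W
from bench import sensors
p=pickle.load(open("pose2.pkl","rb"))
AX=np.array([.007,-.114])
def target(phi,z,r=.070):
    q=AX+r*np.array([np.sin(phi),-np.cos(phi)]); return J2W(p,[q[0],q[1],z])[0],down(p[2]+phi)
E
python3 - <<'E'
from lev import *
st=sensors.observe()
print(plan(st,*target(.81,.217)))
E
```

```text
(array([-0.08520308,  0.12183914, -0.00668073]), array([ 3.20136362e-02, -9.61949763e-03, -2.12333537e+01]))
```

>>> {"op": "carry_out", "data": {
  "series": [
    [0, 0, -0.02, 0],
    [0, 0, -0.03, 0],
    [0, 0, -0.03, 0],
    [-0.017, 0.0244, 0, 0],
    [-0.017, 0.0244, 0, 0],
    [-0.017, 0.0244, 0, 0],
    [-0.017, 0.0244, 0, 0],
    [-0.0172, 0.0242, 0, 0],
    [0, 0, 0, -7.1],
    [0, 0, 0, -7.1],
    [0, 0, 0, -7.0],
    [0, 0, 0, 0]
  ]
}}

```text
time_s: 10.63
ee_pos: [0.6162, 0.2406, 0.2895]
tcp_rot: [0.095, 0.996, 0.0, -0.001]
contact_force: [-0.5, -0.1, -0.3]
grip_width: 0.0423
```

```bash
python3 look.py w8; python3 - <<'E'
from lev import *
st=sensors.observe()
print(plan(st,*target(.81,.217)))
E
```

```text
[0.61609385 0.2405549  0.28967662] [-0.1705001   0.08957888  0.27197288] 0.04249553175694806 10.6833 [ 0.22  0.72 -0.93  1.62  0.62  1.12  0.51]
(array([8.06313435e-06, 2.91550854e-04, 7.26768623e-02]), array([ 0.03108551, -0.07437108, -0.19130882]))
```

View pics/w8.png

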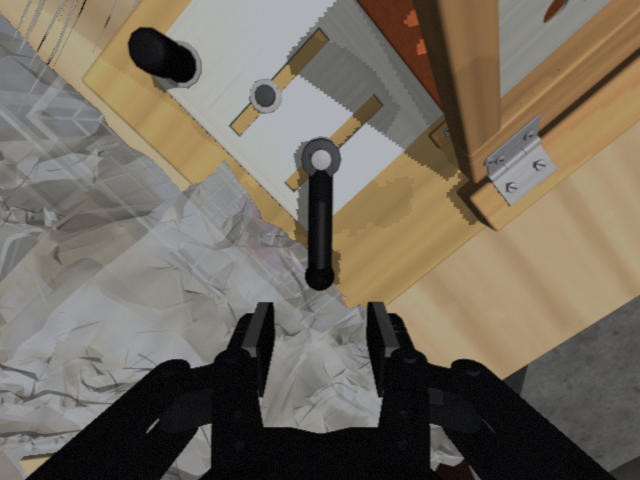

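>>> {"op": "carry_out", "data": {
  "series": [
    [0, 0, 0.02, 0],
    [0, 0, 0.015, 0],
    [0, 0, 0.01, 0],
    [0, 0, 0.008, 0],
    [0, 0, 0.006, 0],
    [0, 0, 0.004, 0],
    [0, 0, 0, 0]
  ]
}}

```text
time_s: 11.27
ee_pos: [0.6159, 0.2403, 0.2263]
tcp_rot: [0.096, 0.995, -0.0, -0.001]
contact_force: [0.2, -0.1, 0.1]
grip_width: 0.0425
```

>>> {"op": "carry_out", "data": {
  "series": [
    [0, 0, 0.004, 0],
    [0, 0, 0.004, 0],
    [0, 0, 0, 0]
  ]
}}

```text
time_s: 11.52
ee_pos: [0.6161, 0.2403, 0.2189]
tcp_rot: [0.096, 0.995, -0.0, -0.0]
contact_force: [0.7, -0.3, 0.4]
grip_width: 0.0428
```

>>> {"op": "carry_out", "data": {
  "series": [
    [0, 0, 0, 0],
    [0, 0, 0, 0],
    [0, 0, 0, 0],
    [0, 0, 0, 0]
  ],
  "fingers": 0.12,
  "squeeze": 20
}}

```text
time_s: 11.85
ee_pos: [0.6163, 0.2404, 0.2197]
tcp_rot: [0.096, 0.995, -0.0, 0.0]
contact_force: [1.1, -0.3, 1.0]
grip_width: 0.017
```

```bash
python3 look.py w9; python3 - <<'E'
from lev import *
st=sensors.observe()
print(plan(st,*target(.81,.217)))
# arc rows: dphi -6deg per row
import numpy as np
phi=.81
for k in range(3):
    P0,R0=target(phi,.217);P1,R1=target(phi-np.radians(6),.217);print(R0.T@(P1-P0));phi-=np.radians(6)
E
```

```text
[0.61628388 0.24042112 0.2196385 ] [ 0.2522871  -0.05744427  1.14475358] 0.017341741549635477 11.9 [ 0.19  0.8  -0.87  1.65  0.69  1.03  0.47]
(array([0.00031476, 0.00042617, 0.00263837]), array([-0.00198822,  0.0197004 , -0.07345096]))
[ 0.00038347 -0.00731699  0.        ]
[ 0.00038347 -0.00731699  0.        ]
[ 0.00038347 -0.00731699  0.        ]
```

View pics/w9.png

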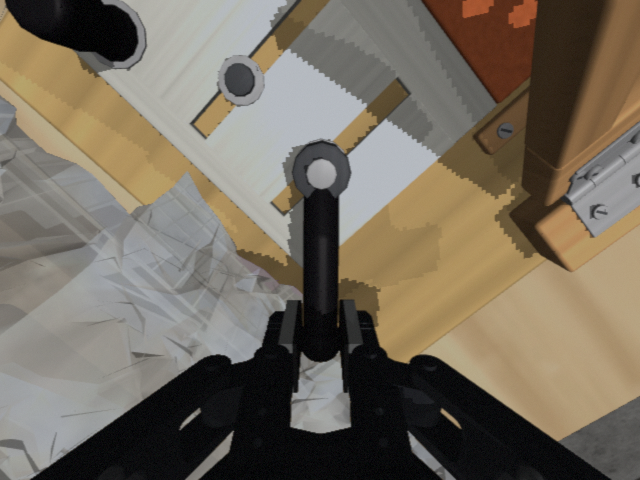

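>>> {"op": "carry_out", "data": {
  "series": [
    [0.0004, -0.0073, 0, 6],
    [0.0004, -0.0073, 0, 6],
    [0.0004, -0.0073, 0, 6],
    [0.0004, -0.0073, 0, 6],
    [0.0004, -0.0073, 0, 6],
    [0.0004, -0.0073, 0, 6],
    [0, 0, 0, 0]
  ]
}}

```text
time_s: 12.48
ee_pos: [0.5946, 0.203, 0.2197]
tcp_rot: [0.4, 0.917, 0.001, 0.0]
contact_force: [-0.6, 1.4, -0.6]
grip_width: 0.0172
```

```bash
python3 look.py w10; python3 - <<'E'
from lev import *
st=sensors.observe()
print(plan(st,*target(.81-np.radians(36),.2195)),plan(st,*target(.81-np.radians(75),.2195)))
E
```

```text
[0.59477235 0.20309423 0.21962685] [-0.86151257  1.62616688  1.34511481] 0.01703280941762578 12.5333 [ 0.18  0.7  -0.76  1.74  0.58  0.94 -0.06]
(array([-0.0002856 ,  0.00022014,  0.00012683]), array([ 0.00666635, -0.01039388,  0.03806387])) (array([ 0.01534345, -0.04382191,  0.00012453]), array([ 2.86961616e-03, -1.22587240e-02,  3.90380637e+01]))
```

View pics/w10.png

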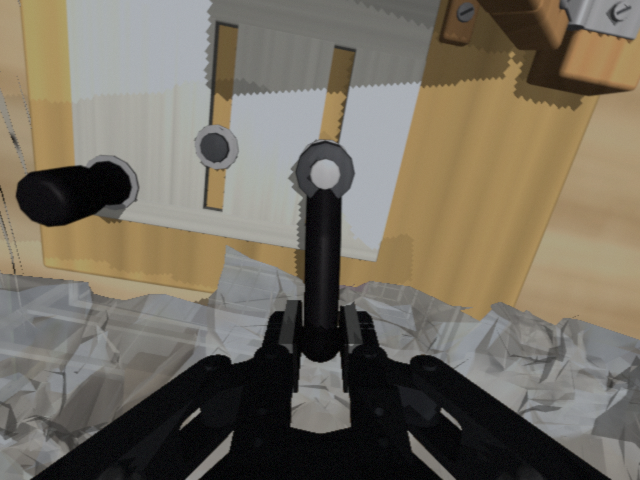

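Tracks well; joint is about 0.82. Another 39° brings it to about 1.5.

>>> {"op": "carry_out", "data": {
  "series": [
    [0.0004, -0.0073, 0, 6],
    [0.0004, -0.0073, 0, 6],
    [0.0004, -0.0073, 0, 6],
    [0.0004, -0.0073, 0, 6],
    [0.0004, -0.0073, 0, 6],
    [0.0004, -0.0073, 0, 6],
    [0.0003, -0.0043, 0, 3.5],
    [0, 0, 0, 0],
    [0, 0, 0, 0]
  ]
}}

```text
time_s: 13.28
ee_pos: [0.5522, 0.186, 0.2197]
tcp_rot: [0.684, 0.73, 0.002, -0.0]
contact_force: [3.1, 4.3, -3.2]
grip_width: 0.017
```

```bash
python3 look.py w11; python3 - <<'E'
from lev import *
st=sensors.observe()
print(plan(st,*target(.81-np.radians(75.5),.2195)))
E
```

```text
[0.55225446 0.18601024 0.21968561] [ 2.59782042  5.24366197 -3.39241889] 0.01701278665051884 13.3333 [ 0.12  0.58 -0.64  1.86  0.45  0.84 -0.68]
(array([-0.00166069, -0.00067954,  0.00017884]), array([ 0.12159989, -0.18413586,  0.13765318]))
```

View pics/w11.png

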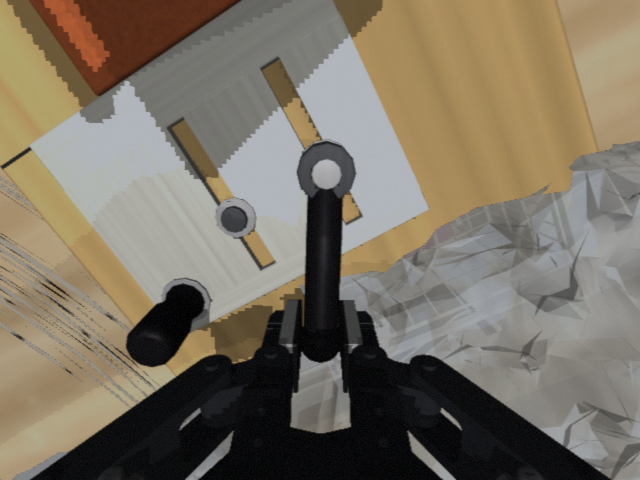

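>>> {"op": "carry_out", "data": {
  "series": [
    [0, 0, 0, 0],
    [0, 0, 0, 0],
    [0, 0, 0, 0]
  ],
  "fingers": 0.4
}}

```text
time_s: 13.58
ee_pos: [0.5516, 0.1833, 0.2189]
tcp_rot: [0.685, 0.728, -0.001, 0.0]
contact_force: [0.5, -0.1, 0.3]
grip_width: 0.034
```

>>> {"op": "carry_out", "data": {
  "series": [
    [0, 0, -0.01, 0],
    [0, 0, -0.02, 0],
    [0, 0, -0.03, 0],
    [0, 0, -0.04, 0],
    [0, 0, -0.04, 0],
    [0, 0, -0.03, 0],
    [0, 0, 0, 0]
  ]
}}

```text
time_s: 14.17
ee_pos: [0.5537, 0.186, 0.3982]
tcp_rot: [0.685, 0.728, 0.006, 0.004]
contact_force: [1.8, 1.8, 0.3]
grip_width: 0.0342
```

```bash
python3 look.py w12; python3 - <<'E'
from h import *
from bench import eyes
d={n:eyes.read_camera(n) for n in("scene","side")};pickle.dump(d,open("c12.pkl","wb"))
crop(d["scene"],210,200,150,140,4.2,"pics/s12.png");crop(d["side"],240,210,150,130,4.6,"pics/d12.png")
E
```

```text
[0.55286483 0.18523923 0.39477429] [-0.13198008  0.47423272  0.17739801] 0.03381410313708125 14.2167 [ 0.23  0.36 -0.75  1.75  0.27  1.13 -0.54]
```

View pics/w12.png

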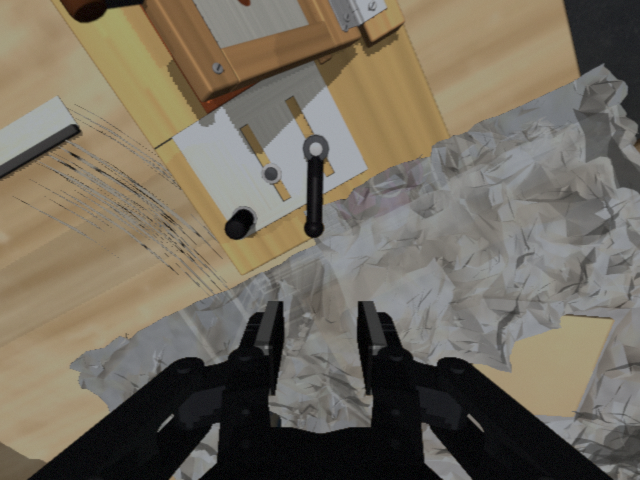

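View pics/s12.png

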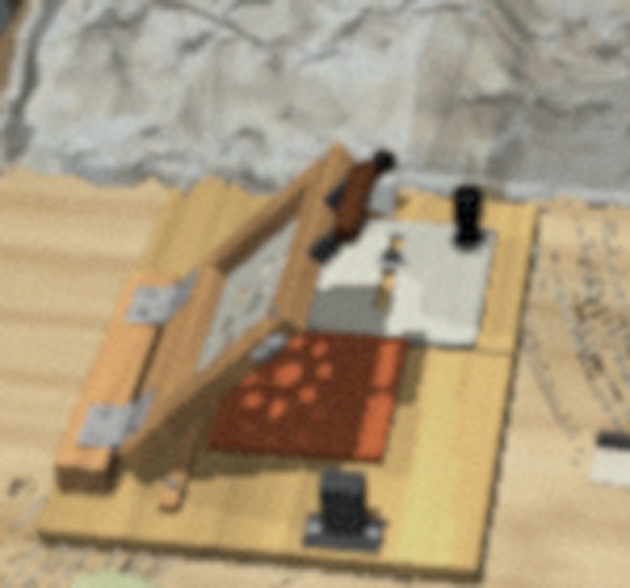

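View pics/d12.png

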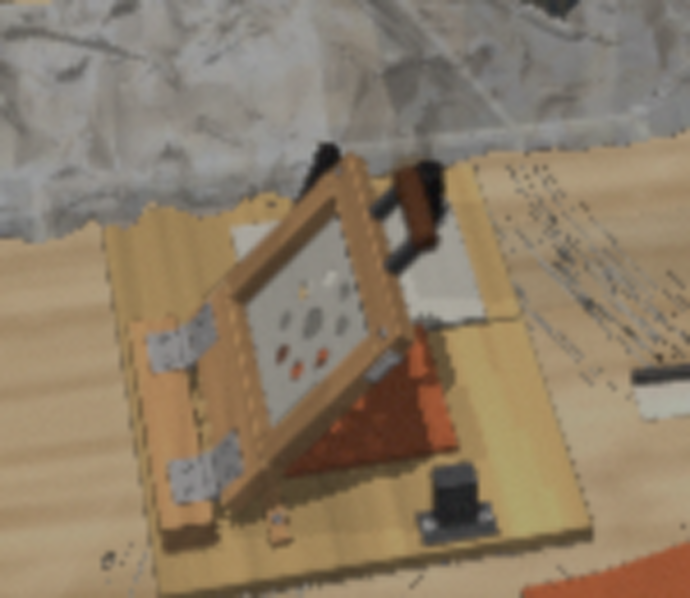

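```bash
python3 - <<'E'
from lev import *
c,_=pickle.load(open("w12.pkl","rb"))
h=W2J(p,onplane(c,(316,149),.054))[0];e=W2J(p,onplane(c,(314,230),.060))[0];print(h,e,1-np.arctan2(e[0]-h[0],h[1]-e[1]))
st=sensors.observe()
print(plan(st,J2W(p,[-.05,.015,.42])[0],down(p[2])))
E
```

```text
[ 0.00917501 -0.11544067  0.054     ] [-0.02768066 -0.17707358  0.06      ] 1.5389379023965073
(array([ 0.15523598, -0.11241593, -0.03050716]), array([-8.56806150e-03,  6.57287738e-02, -2.91650719e+01]))
```

Lever at ≈1.5 (tight). Next to the handle.

>>> {"op": "carry_out", "data": {
  "series": [
    [0, 0, -0.03, 0],
    [0.0259, -0.0187, 0, 0],
    [0.0259, -0.0187, 0, 0],
    [0.0259, -0.0187, 0, 0],
    [0.0259, -0.0187, 0, 0],
    [0.0259, -0.0187, 0, 0],
    [0.0259, -0.0187, 0, 0],
    [0, 0, 0, -7.1],
    [0, 0, 0, -7.1],
    [0, 0, 0, -7.1],
    [0, 0, 0, -7.1],
    [0, 0, 0, -0.8]
  ]
}}

```text
time_s: 15.32
ee_pos: [0.4297, 0.3317, 0.4169]
tcp_rot: [0.478, 0.878, -0.002, -0.001]
contact_force: [-0.1, -0.0, 0.4]
grip_width: 0.0339
```

```bash
python3 look.py w13
```

```text
[0.42987543 0.33172306 0.41718971] [ 0.43630634 -0.17775753 -0.54131421] 0.034475523425464775 15.3667 [ 0.08  0.3  -0.94  1.81  0.26  1.17 -0.37]
```

View pics/w13.png

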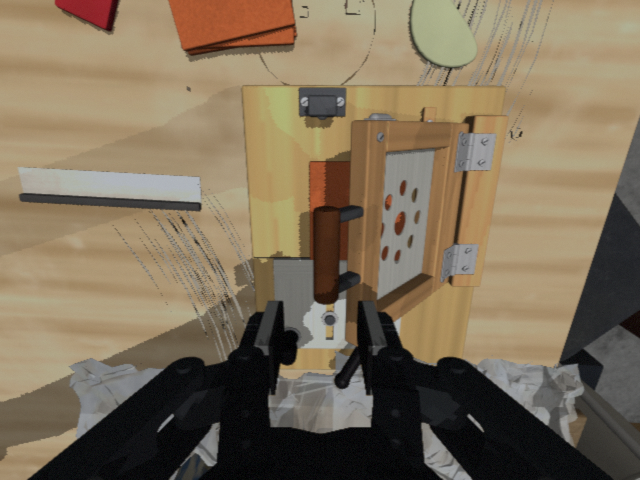

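```bash
python3 - <<'E'
from lev import *
c,_=pickle.load(open("w13.pkl","rb")); d=pickle.load(open("c12.pkl","rb"))
o=[(c,(326.5,254)),(d["scene"],(210+357/4.2,200+202/4.2)),(d["side"],(240+415/4.6,210+207/4.6))]
X,r=tri(o);print(W2J(p,X),r)
for z in (.17,.18,.19,.2):
    a=W2J(p,onplane(c,(327,207),z))[0];b=W2J(p,onplane(c,(326,302),z))[0];print(z,a.round(4),b.round(4),np.linalg.norm(a-b))
# hinge: rail hinges pixel
for z in (.044,): print(W2J(p,onplane(c,(465,260),z)),W2J(p,onplane(c,(470,152),z)))
st=sensors.observe();print(W2J(p,st["ee_pos"]))
E
```

```text
[[-0.04793385  0.02672925  0.18632752]] [-0.2  0.  -0.2 -1.  -0.5  1.2]
0.17 [-0.0475  0.0525  0.17  ] [-0.0475 -0.015   0.17  ] 0.06744077182139646
0.18 [-0.0477  0.0547  0.18  ] [-0.0477 -0.0096  0.18  ] 0.06429780592550693
0.19 [-0.0478  0.0569  0.19  ] [-0.0479 -0.0043  0.19  ] 0.061154840029617505
0.2 [-0.048   0.0591  0.2   ] [-0.048   0.0011  0.2   ] 0.05801187413372799
[[ 0.10102569 -0.03178109  0.044     ]] [[0.09032333 0.07858417 0.044     ]]
[[-0.0500347   0.01466956  0.41718971]]
```

```bash
cat > fr.py <<'E'
from h import *
from fit import W2J,J2W
from bench import sensors
p=pickle.load(open("pose2.pkl","rb"))
XH,ZH,RR=.0875,.044,.1952
def T(th,y=.026,off=.162):  # th = direction angle of handle
    return J2W(p,[XH-RR*np.cos(th),y,ZH+RR*np.sin(th)+off])[0]
E
python3 - <<'E'
from fr import *
st=sensors.observe();print(T(.803),plan(st,T(.803),down(p[2])))
E
```

```text
[0.42540979 0.34231889 0.34643527] (array([0.01131357, 0.00227361, 0.07074771]), array([-0.25588968, -0.01374985, -0.00308968]))
```

>>> {"op": "carry_out", "data": {
  "series": [
    [0.0113, 0.0023, 0, 0],
    [0, 0, 0.015, 0],
    [0, 0, 0.015, 0],
    [0, 0, 0, 0],
    [0, 0, 0, 0]
  ],
  "fingers": 0.35
}}

```text
time_s: 15.78
ee_pos: [0.4257, 0.3426, 0.3877]
tcp_rot: [0.48, 0.877, -0.002, -0.001]
contact_force: [0.2, -0.2, -0.2]
grip_width: 0.03
```

```bash
python3 look.py w14
```

```text
[0.42602702 0.34301517 0.388785  ] [0.64723429 0.33873297 0.24714074] 0.030097318080012345 15.8333 [ 0.04  0.34 -0.93  1.83  0.3   1.12 -0.43]
```

View pics/w14.png

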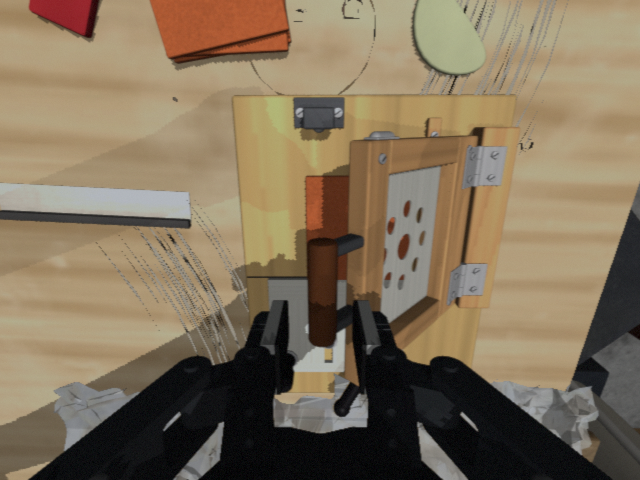

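>>> {"op": "carry_out", "data": {
  "series": [
    [0, 0, 0.012, 0],
    [0, 0, 0.01, 0],
    [0, 0, 0.008, 0],
    [0, 0, 0, 0],
    [0, 0, 0, 0]
  ]
}}

```text
time_s: 16.25
ee_pos: [0.4258, 0.343, 0.3584]
tcp_rot: [0.479, 0.878, -0.001, -0.0]
contact_force: [-0.2, -0.1, -0.1]
grip_width: 0.0299
```

```bash
python3 look.py w15;python3 - <<'E'
from fr import *
st=sensors.observe();print(plan(st,T(.803),down(p[2])))
from bench import eyes
c=eyes.read_camera("side");crop(c,240,170,150,130,5,"pics/d15.png")
E
```

```text
[0.42602349 0.34334142 0.35902747] [ 0.30946989 -1.00116978 -0.11926714] 0.030000783002192 16.3 [ 0.02  0.38 -0.91  1.86  0.34  1.07 -0.45]
(array([-0.00053136, -0.00106231,  0.01259266]), array([-0.02969274, -0.01093775,  0.03970012]))
```

View pics/w15.png

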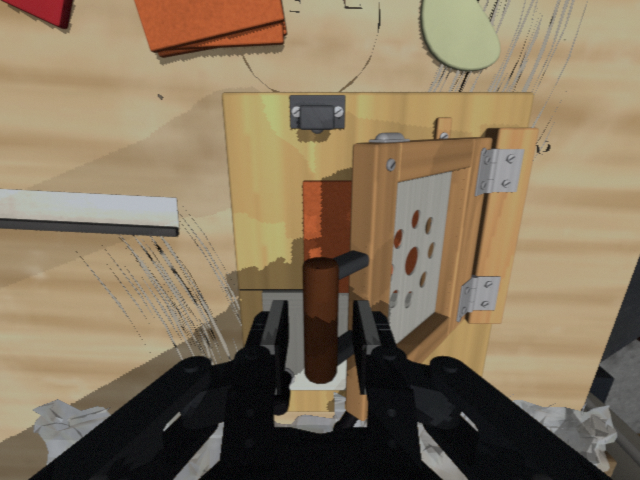

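View pics/d15.png

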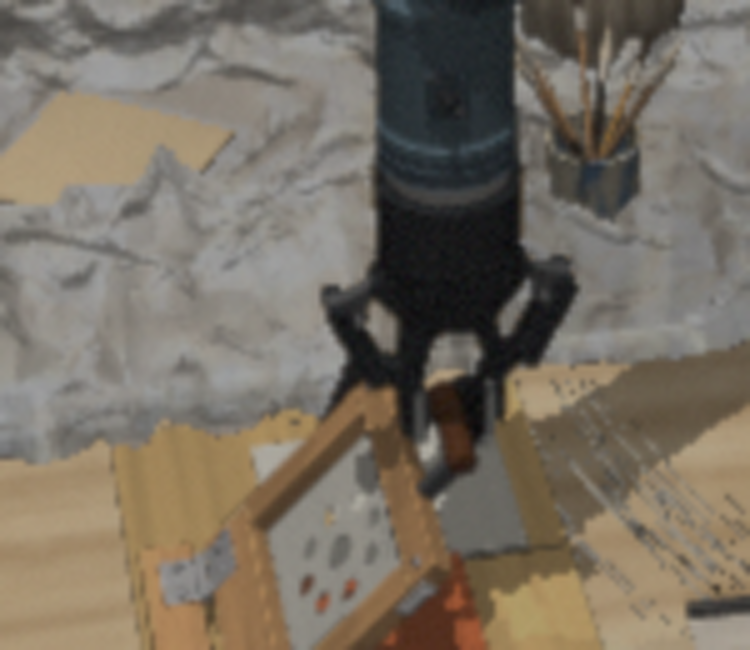

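>>> {"op": "carry_out", "data": {
  "series": [
    [-0.0003, -0.001, 0.005, 0],
    [0, 0, 0.004, 0],
    [0, 0, 0.003, 0],
    [0, 0, 0, 0]
  ]
}}

```text
time_s: 16.68
ee_pos: [0.4252, 0.3422, 0.3464]
tcp_rot: [0.479, 0.878, -0.001, -0.0]
contact_force: [0.4, -0.6, -0.3]
grip_width: 0.03
```

>>> {"op": "carry_out", "data": {
  "series": [
    [0, 0, 0, 0],
    [0, 0, 0, 0],
    [0, 0, 0, 0],
    [0, 0, 0, 0]
  ],
  "fingers": 0.1,
  "squeeze": 25
}}

```text
time_s: 17.02
ee_pos: [0.4254, 0.3425, 0.3471]
tcp_rot: [0.479, 0.878, 0.0, -0.0]
contact_force: [0.7, 1.3, -2.1]
grip_width: 0.0158
```

```bash
python3 look.py w16;python3 - <<'E'
from fr import *
st=sensors.observe();print(plan(st,T(.803),down(p[2])))
th=.803
P=T(th)
R0=Ro.from_quat(st["tcp_rot"]).as_matrix()
for k in range(15):
    th-=.06; Q=T(th); print(round(th,3),(R0.T@(Q-P)*1e3).round(1)); P=Q
E
```

```text
[0.42533681 0.34254697 0.34714521] [ 0.16243886  0.94121407 -3.21748602] 0.016318063129112933 17.0667 [ 0.01  0.39 -0.9   1.87  0.35  1.05 -0.46]
(array([-2.31420778e-04, -6.18433297e-05,  7.09915772e-04]), array([ 0.0007752 , -0.00587134,  0.04735036]))
0.743 [ 0.  -8.2  8.4]
0.683 [ 0.  -7.7  8.9]
0.623 [ 0.  -7.1  9.3]
0.563 [ 0.  -6.5  9.7]
0.503 [ 0.  -6.  10.1]
0.443 [ 0.  -5.3 10.4]
0.383 [ 0.  -4.7 10.7]
0.323 [ 0. -4. 11.]
0.263 [ 0.  -3.4 11.2]
0.203 [ 0.  -2.7 11.4]
0.143 [ 0.  -2.  11.5]
0.083 [-0.  -1.3 11.6]
0.023 [-0.  -0.6 11.7]
-0.037 [-0.   0.1 11.7]
-0.097 [-0.   0.8 11.7]
```

View pics/w16.png

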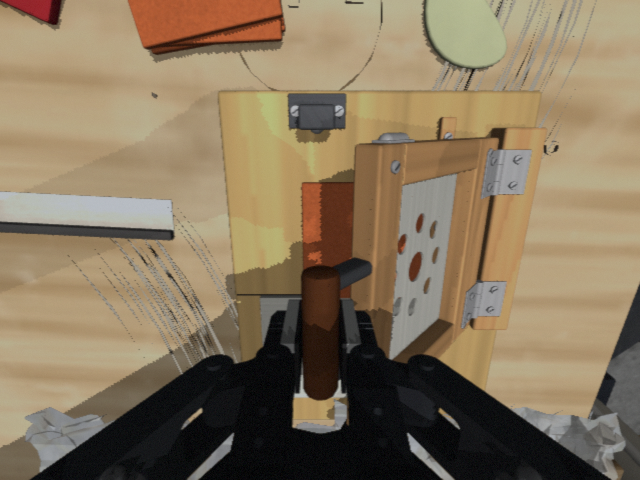

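>>> {"op": "carry_out", "data": {
  "series": [
    [0, -0.0041, 0.0042, 0],
    [0, -0.0041, 0.0042, 0],
    [0, -0.0039, 0.0044, 0],
    [0, -0.0038, 0.0045, 0],
    [0, -0.0036, 0.0046, 0],
    [0, -0.0035, 0.0047, 0],
    [0, -0.0033, 0.0048, 0],
    [0, -0.0032, 0.0049, 0],
    [0, 0, 0, 0]
  ]
}}

```text
time_s: 17.82
ee_pos: [0.3999, 0.3261, 0.3096]
tcp_rot: [0.479, 0.878, -0.0, -0.0]
contact_force: [2.4, 2.7, -5.6]
grip_width: 0.016
```

```bash
python3 look.py w17;python3 - <<'E'
from fr import *
st=sensors.observe();print(plan(st,T(.563),down(p[2])))
E
```

```text
[0.40009121 0.32619571 0.30975111] [ 3.11408701  1.98695082 -5.07576523] 0.016109317296551726 17.8667 [ 0.02  0.38 -0.9   1.97  0.37  0.96 -0.49]
(array([-8.88937627e-05,  5.19842587e-04, -4.32725465e-04]), array([-0.06060582, -0.03204501,  0.05274736]))
```

View pics/w17.png

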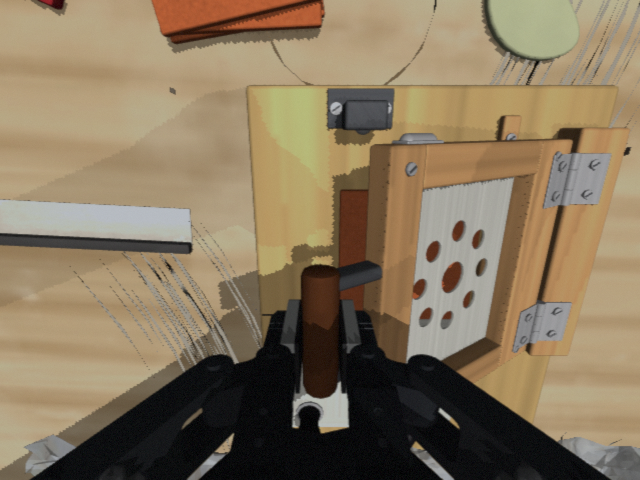

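>>> {"op": "carry_out", "data": {
  "series": [
    [0, -0.003, 0.005, 0],
    [0, -0.003, 0.005, 0],
    [0, -0.0027, 0.0052, 0],
    [0, -0.0026, 0.0052, 0],
    [0, -0.0024, 0.0053, 0],
    [0, -0.0023, 0.0054, 0],
    [0, -0.0021, 0.0055, 0],
    [0, -0.0019, 0.0055, 0],
    [0, -0.0017, 0.0056, 0],
    [0, -0.0017, 0.0056, 0],
    [0, -0.0014, 0.0057, 0],
    [0, -0.0013, 0.0057, 0]
  ]
}}

```text
time_s: 18.87
ee_pos: [0.3789, 0.3127, 0.246]
tcp_rot: [0.48, 0.878, 0.001, 0.0]
contact_force: [4.7, 1.2, 0.6]
grip_width: 0.0158
```

>>> {"op": "carry_out", "data": {
  "series": [
    [0, -0.001, 0.0057, 0],
    [0, -0.001, 0.0057, 0],
    [0, 0, 0, 0]
  ]
}}

```text
time_s: 19.12
ee_pos: [0.3774, 0.3116, 0.234]
tcp_rot: [0.479, 0.878, 0.001, -0.0]
contact_force: [6.0, 3.3, -3.1]
grip_width: 0.0157
```

```bash
python3 look.py w18;python3 - <<'E'
from fr import *
st=sensors.observe();print(plan(st,T(.143),down(p[2])))
E
```

```text
[0.37741219 0.31162621 0.23417944] [ 6.39804379  3.79112941 -2.66143769] 0.015555842443678466 19.1667 [-0.04  0.46 -0.83  2.07  0.47  0.81 -0.59]
(array([-6.08428431e-05, -6.59774420e-04,  3.59743647e-04]), array([ 0.09283391, -0.05823241,  0.04117788]))
```

View pics/w18.png

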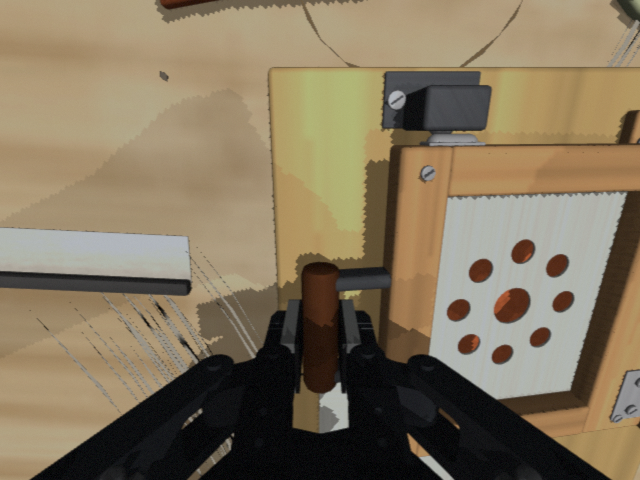

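>>> {"op": "carry_out", "data": {
  "series": [
    [0, 0, 0.005, 0],
    [0, 0, 0.005, 0],
    [0, 0, 0.005, 0],
    [0, 0, 0.004, 0],
    [0, 0, 0.004, 0],
    [0, 0, 0.003, 0],
    [0, 0, 0, 0]
  ],
  "squeeze": 40
}}

```text
time_s: 19.75
ee_pos: [0.3768, 0.3112, 0.2077]
tcp_rot: [0.479, 0.878, 0.0, -0.0]
contact_force: [5.3, 2.9, -6.3]
grip_width: 0.0153
```

>>> {"op": "carry_out", "data": {
  "series": [
    [0, 0, 0.003, 0],
    [0, 0, 0.003, 0],
    [0, 0, 0.002, 0],
    [0, 0, 0.002, 0],
    [0, 0, 0.002, 0],
    [0, 0, 0, 0],
    [0, 0, 0, 0]
  ]
}}

```text
time_s: 20.33
ee_pos: [0.3765, 0.313, 0.2021]
tcp_rot: [0.479, 0.878, -0.003, 0.003]
contact_force: [-7.2, -10.5, 48.8]
grip_width: 0.0151
```

```bash
python3 look.py w19
```

```text
[0.37652285 0.3129322  0.20205506] [-6.74012539 -9.6953045  48.83329706] 0.014917788021003497 20.3833 [-0.09  0.51 -0.79  2.08  0.54  0.76 -0.65]
```

View pics/w19.png

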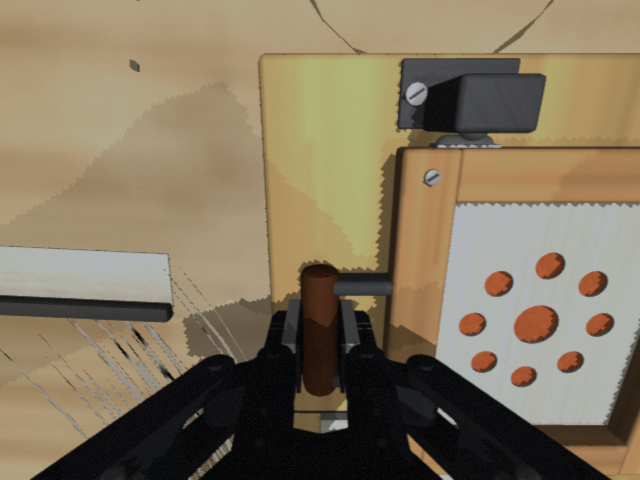

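>>> {"op": "carry_out", "data": {
  "series": [
    [0, 0, -0.003, 0],
    [0, 0, 0, 0]
  ]
}}

```text
time_s: 20.55
ee_pos: [0.3765, 0.3122, 0.2026]
tcp_rot: [0.479, 0.878, -0.001, 0.001]
contact_force: [-2.4, -4.9, 26.9]
grip_width: 0.0154
```

```bash
python3 look.py w20; python3 - <<'E'
from fr import *
from bench import eyes
d={n:eyes.read_camera(n) for n in("scene","side")};pickle.dump(d,open("c20.pkl","wb"))
crop(d["scene"],210,210,140,130,4.5,"pics/s20.png");crop(d["side"],250,220,140,120,5,"pics/d20.png")
E
```

```text
[0.37657684 0.31224301 0.20256602] [-1.24836752 -4.21407644 26.77959446] 0.015253669585214825 20.6 [-0.09  0.51 -0.79  2.08  0.53  0.76 -0.65]
```

View pics/s20.png

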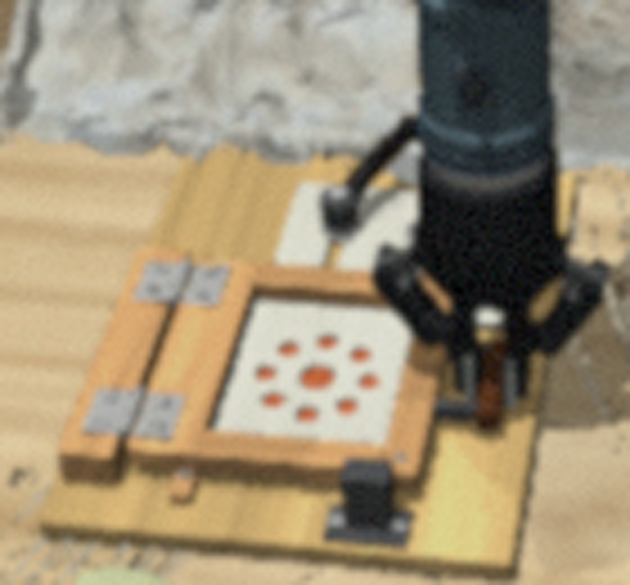

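View pics/d20.png

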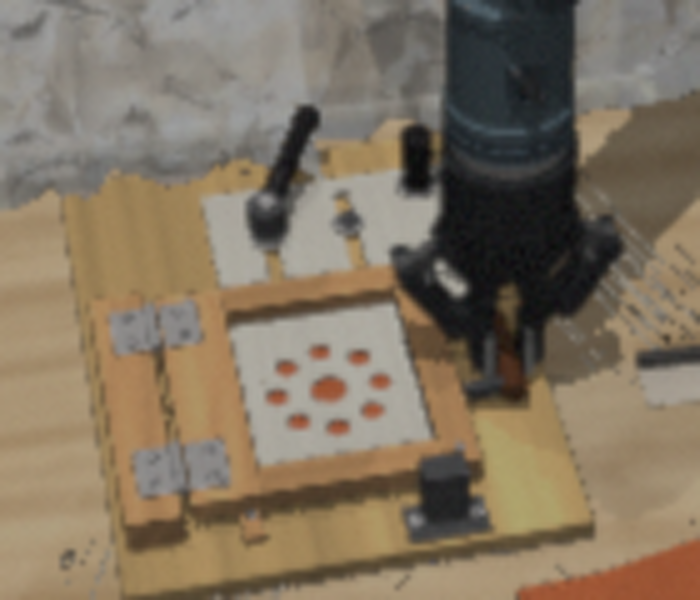

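>>> {"op": "carry_out", "data": {
  "series": [
    [0, 0, -0.001, 0],
    [0, 0, 0, 0],
    [0, 0, 0, 0],
    [0, 0, 0, 0]
  ],
  "fingers": 0.35
}}

```text
time_s: 21.03
ee_pos: [0.3754, 0.3105, 0.1995]
tcp_rot: [0.479, 0.878, -0.002, -0.001]
contact_force: [0.4, -0.6, -0.2]
grip_width: 0.0298
```

>>> {"op": "carry_out", "data": {
  "series": [
    [0, 0, -0.01, 0],
    [0, 0, -0.02, 0],
    [0, 0, -0.03, 0],
    [0, 0, -0.03, 0],
    [0, 0, -0.04, 0],
    [0, 0, -0.04, 0],
    [0, 0, 0, 0],
    [0, 0, 0, 0]
  ]
}}

```text
time_s: 21.7
ee_pos: [0.3773, 0.3124, 0.3737]
tcp_rot: [0.48, 0.878, 0.002, 0.002]
contact_force: [-0.0, -0.2, -1.1]
grip_width: 0.0298
```

```bash
python3 look.py w21; python3 - <<'E'
from fr import *
from bench import eyes
d={n:eyes.read_camera(n) for n in("scene","side")};pickle.dump(d,open("c21.pkl","wb"))
crop(d["scene"],210,210,140,130,4.5,"pics/s21.png");crop(d["side"],250,220,140,120,5,"pics/d21.png")
E
```

```text
[0.37675565 0.31139314 0.37157002] [ 0.01384963 -0.61598822 -0.21865168] 0.02972247827152115 21.75 [ 0.13  0.23 -0.99  1.97  0.23  1.05 -0.39]
```

View pics/w21.png

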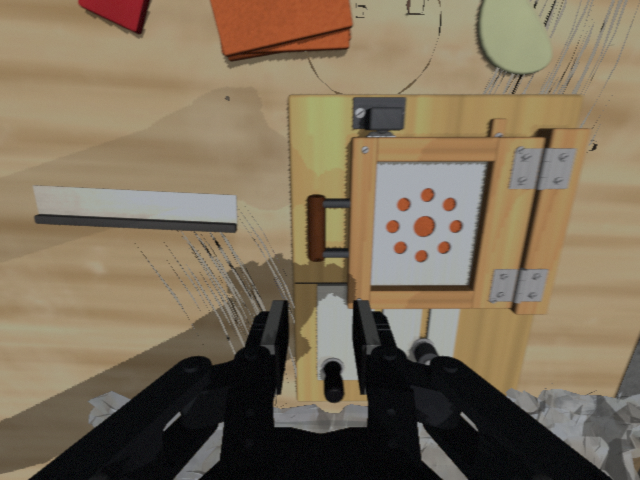

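View pics/s21.png

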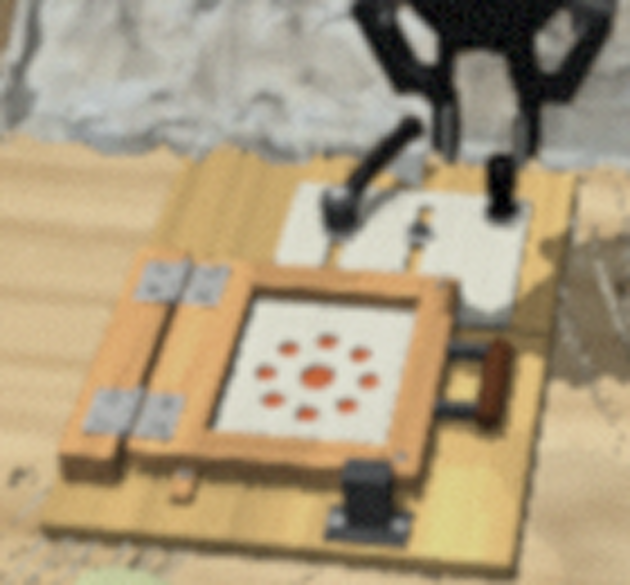

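View pics/d21.png

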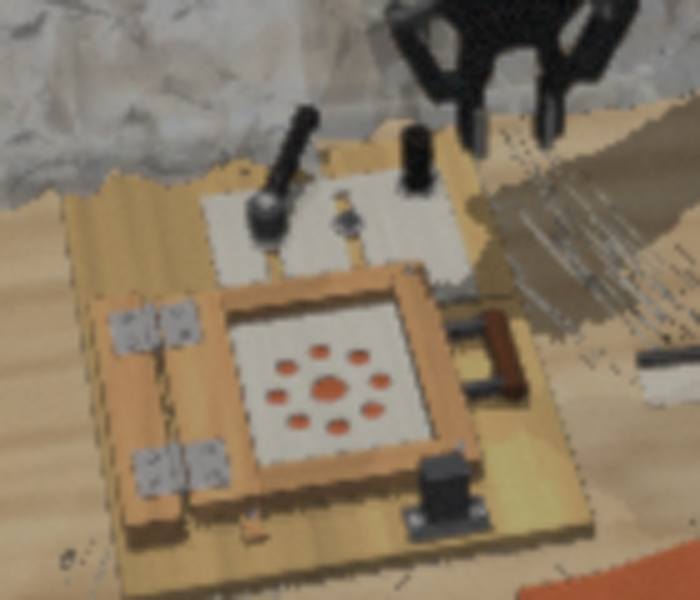

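```bash
python3 - <<'E'
from fr import *
c,_=pickle.load(open("w21.pkl","rb")); d=pickle.load(open("c21.pkl","rb"))
o=[(c,(316.5,228)),(d["scene"],(210+495/4.5,210+383/4.5)),(d["side"],(250+507/5,220+353/5))]
X,r=tri(o);print(W2J(p,X),r)
for a in(0,.03,.05,.09):
    th=a-.0436
    print(a,[proj(k,J2W(p,[.0885-RR*np.cos(th),.026,ZH+RR*np.sin(th)]))[0].round(1) for k,_ in o],[u for _,u in o])
# frame top corner screws
crop(c,290,80,320,240,2.5,"pics/w21c.png")
E
```

```text
[[-0.10677528  0.0252539   0.03847763]] [-0.2 -0.1  0.5 -0.8 -1.   0.8]
0 [array([316.6, 226.2]), array([320.3, 295.3]), array([350.3, 292.3])] [(316.5, 228), (320.0, 295.1111111111111), (351.4, 290.6)]
0.03 [array([316.4, 228. ]), array([320.4, 293.7]), array([350.4, 290.9])] [(316.5, 228), (320.0, 295.1111111111111), (351.4, 290.6)]
0.05 [array([316.3, 229.2]), array([320.3, 292.5]), array([350.4, 289.9])] [(316.5, 228), (320.0, 295.1111111111111), (351.4, 290.6)]
0.09 [array([316.5, 231.7]), array([320.2, 290.3]), array([350.4, 288. ])] [(316.5, 228), (320.0, 295.1111111111111), (351.4, 290.6)]
```

View pics/w21c.png

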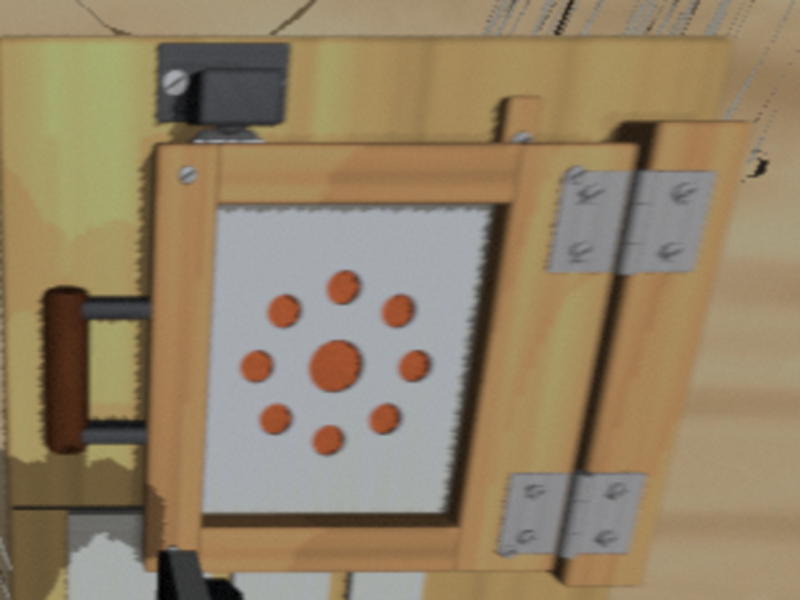

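```bash
python3 - <<'E'
from fr import *
st=sensors.observe();print(W2J(p,st["ee_pos"]),plan(st,J2W(p,[-.1065,.026,.225])[0],down(p[2])))
E
```

```text
[[-0.1065794   0.02578402  0.36943852]] (array([0.00026573, 0.00057469, 0.14443732]), array([-0.19641603,  0.01980942,  0.03312853]))
```

>>> {"op": "carry_out", "data": {
  "series": [
    [0, 0, 0.03, 0],
    [0, 0, 0.03, 0],
    [0, 0, 0.03, 0],
    [0, 0, 0.025, 0],
    [0, 0, 0.015, 0],
    [0, 0, 0.009, 0],
    [0, 0, 0, 0],
    [0, 0, 0, 0]
  ],
  "fingers": 0
}}

```text
time_s: 22.52
ee_pos: [0.3763, 0.3113, 0.231]
tcp_rot: [0.479, 0.878, -0.001, -0.001]
contact_force: [-0.3, -0.2, -0.4]
grip_width: -0.0005
```

>>> {"op": "carry_out", "data": {
  "series": [
    [0, 0, 0.004, 0],
    [0, 0, 0.003, 0],
    [0, 0, 0.002, 0],
    [0, 0, 0.002, 0],
    [0, 0, 0, 0]
  ]
}}

```text
time_s: 22.93
ee_pos: [0.377, 0.3114, 0.2209]
tcp_rot: [0.48, 0.878, 0.0, 0.0]
contact_force: [-0.3, -0.5, -0.7]
grip_width: -0.0
```

>>> {"op": "carry_out", "data": {
  "series": [
    [0, 0, 0.001, 0],
    [0, 0, 0.001, 0],
    [0, 0, 0.001, 0],
    [0, 0, 0, 0],
    [0, 0, 0, 0]
  ]
}}

```text
time_s: 23.35
ee_pos: [0.3769, 0.3114, 0.2179]
tcp_rot: [0.479, 0.878, -0.0, -0.0]
contact_force: [-0.2, 0.5, -0.1]
grip_width: -0.0001
```

>>> {"op": "carry_out", "data": {
  "series": [
    [0, 0, 0.001, 0],
    [0, 0, 0.001, 0],
    [0, 0, 0.001, 0],
    [0, 0, 0, 0],
    [0, 0, 0, 0]
  ]
}}

```text
time_s: 23.77
ee_pos: [0.3769, 0.3121, 0.217]
tcp_rot: [0.479, 0.878, -0.001, 0.001]
contact_force: [-3.9, -4.8, 17.8]
grip_width: -0.0
```

>>> {"op": "carry_out", "data": {
  "series": [
    [0, 0, -0.01, 0],
    [0, 0, -0.03, 0],
    [0, 0, -0.04, 0],
    [0, 0, -0.04, 0],
    [-0.03, 0, -0.03, 0],
    [-0.03, 0, -0.02, 0],
    [-0.03, 0, 0, 0],
    [0, 0, 0, 0],
    [0, 0, 0, 0],
    [0, 0, 0, 0]
  ]
}}

```text
time_s: 24.6
ee_pos: [0.4248, 0.2362, 0.3841]
tcp_rot: [0.48, 0.878, -0.0, -0.0]
contact_force: [0.1, 0.2, -0.0]
grip_width: 0.0003
```

```bash
python3 look.py w22; python3 - <<'E'
from fr import *
c,_=pickle.load(open("w22.pkl","rb"))
crop(c,220,120,160,130,4.5,"pics/w22c.png")
E
```

```text
[0.42434329 0.23690059 0.38396679] [-0.61810791  0.00843487 -0.61583401] 5.864099805956452e-05 24.65 [ 0.3   0.2  -0.97  1.97  0.19  1.07 -0.18]
```

View pics/w22.png

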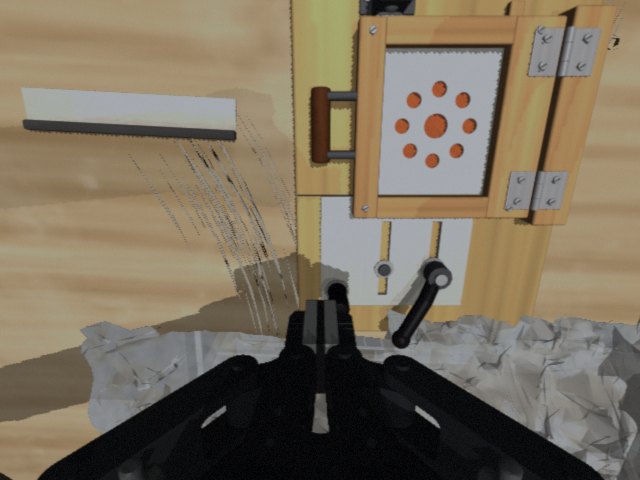

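View pics/w22c.png

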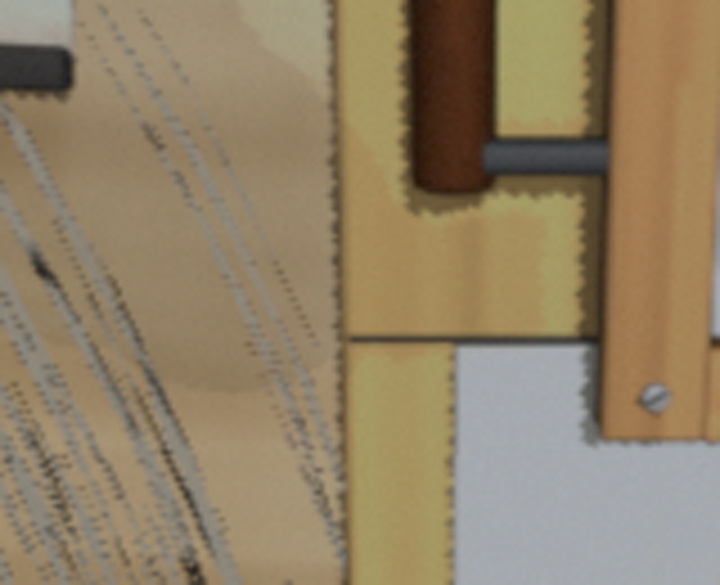

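```bash
python3 -c "
from bench import arm
print(arm.close_job())"
```

```text
the job is handed in; nothing more can be done
None
```

The jig is set and handed in after about 24.7 s: the plate is on the line, the lever is tight and the frame is shut, done in the order asked. No verdict is reported back.

- **Stop plate:** I gripped the black knob and slid the plate about 41 mm, pushing the tile along. After letting go, the edge measured 0.0–0.3 mm from the middle of the pencil line, and the last picture still shows it on the line.
- **Tile:** it was against the plate in the pictures taken during the slide and after clamping. The shut frame now hides that contact, so I could not check it again at the end.
- **Clamp lever:** I swung it clockwise to about 1.5 rad. Tight is from 1.3, and a picture after release read 1.54.
- **Stencil frame:** I brought the handle down along its arc and through the catch.
    - **Shut check:** pressing the bar from above with closed fingers met it at about 44 mm, the fully shut height. The camera estimate was about 3 mm higher for the bar's middle, so I relied on the touch.
    - **Force:** gripping the bar at the end of the stroke, the wrist force briefly reached 49 N. That is under the 120 N wrist limit. I believe it was only the fingers bearing on the closed frame, not the arm or gripper body, but I could not confirm that.
- **Cup, brush pot and rib:** the robot did not go near them. I did not measure their positions again at the end.

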